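# Set two plaster mould halves to drain on narrow sloping stands

## Task

The two washed plaster mould halves lying on the bench must be set to drain: put the domed half on the lower stand and the hollow half on the taller one. Each must lie flat on its narrow sloping beam, centred across it and in line with it, with the pour end (the tongue or the open channel) pointing downhill and up against the stop. Set them down gently, as plaster chips, do not tip them over, and leave the jar, bowl, brush and flask where they are.

Things in the scene. Friction and masses are not known exactly. Their poses are not given: they have to be found in the camera images.
- domed_half: White plaster mould half: block 110 (x) x 54 (y) x 36 mm with plain upright sides; on top two joined domes 16 mm high and a tongue 14 mm wide, 7 mm high, running to the -x end (pour end). 0.2 to 0.4 kg. Origin: centre of the underside; z up. Lies flat on the bench left or right of the stands, pour end towards the robot, up to 86 degrees off.
- domed_tongue (a point): End of the domed half's tongue at the top edge of its pour end: 55 mm along -x from the block's origin, 36 mm above the underside.
- hollow_half: White plaster mould half: block 110 (x) x 54 (y) x 36 mm with plain upright sides; its top is hollowed 22 mm deep, walls 8 to 10 mm, and a 15 mm wide channel leads out through the -x end (pour end). 0.17 to 0.34 kg. Origin: centre of the underside; z up. Lies flat on the bench on the other side of the stands, pour end towards the robot, up to 86 degrees off.
- hollow_channel (a point): Mouth of the hollow half's channel at the top edge of its pour end: 55 mm along -x from the block's origin, 36 mm above the underside.
- low_stand: Fixed drain stand, the lower of two: steel drip tray 150 x 80 x 14 mm, two 14 mm legs, one narrow wooden beam 24 mm wide, 12 mm thick, along x. Its flat top slopes 20 degrees, rising to the stand's +x, away from the robot; it is 85 mm above the bench over the origin. A stop ends it at -x. Origin: centre of the tray's underside; z up, y level across the beam.
- low_seat (a point): Middle of the lower stand's beam top, 85 mm straight above the stand's origin (axes as the stand, not tilted). The stop's inner face is 55 mm down the slope from here; it is 8 mm thick, 12 mm proud of the beam. A 110 mm mould touching it has its underside centre here. Beside the beam is free room for fingers.
- tall_stand: Fixed drain stand, the taller of two: steel drip tray 150 x 80 x 14 mm, two 14 mm legs, one narrow wooden beam 24 mm wide, 12 mm thick, along x. Its flat top slopes 20 degrees, rising to the stand's +x, away from the robot; it is 125 mm above the bench over the origin. A stop ends it at -x. Origin: centre of the tray's underside; z up, y level across the beam.
- tall_seat (a point): Middle of the taller stand's beam top, 125 mm straight above the stand's origin (axes as the stand, not tilted). The stop's inner face is 55 mm down the slope from here; it is 8 mm thick, 12 mm proud of the beam. A 110 mm mould touching it has its underside centre here. Beside the beam is free room for fingers.
- jar: Bystander: grey closed jar standing upright, 72 mm across, 170 mm tall. Origin: centre of its underside.
- bowl: Bystander: white bowl, 116 mm across the rim, 60 mm tall. Origin: centre of its underside.
- brush: Bystander: flat wooden brush 160 mm long lying on the bench between the robot and the stands, under 30 mm high. Origin near its middle, length along x.
- flask: Bystander: white bottle standing upright beyond the stands, 60 mm across, 190 mm tall. Origin: centre of its underside.
Not all that is in view belongs to the job. What is shaped like the hollow_half but purple is not meant.

How it is judged:
By the outcome, as a careful person would: the job done as asked, in the order asked, and still so for the second after the job is handed in, with the robot touching nothing.
It also fails if it takes over 64 s, if anything falls off the work surface, if the arm or the gripper's body presses on something with over 40 N, if the wrist force passes 120 N, or if a joint passes its speed limit or range.

## Robot

A 7-joint arm with a two-finger parallel gripper is mounted at the origin on the work surface. World frame = base frame: x ahead of the robot, y to its left, z up, the work surface at z = 0. Lengths are in m, angles in degrees, forces in N, time in s.
With the tool pointing down it reaches from about 0.425 to 0.825 m from the base axis. Payload 3.6 kg.
Tool frame: the origin (TCP) lies midway between the tips of the shut fingers; the grasp point (between the pads) lies 19 mm behind it (manip.grip_depth is the distance from the TCP to the grasp point, in m); z points along the fingers, y is the direction in which the jaws open and shut (so a half turn about z gives the same grasp; the last joint's range is limited). The gripper opens to 93 mm and grips with 3 to 60 N. Pads are 15 mm wide; open, the fingers measure 128 mm over their backs; the gripper's body (75 mm by 188 mm) begins 65 mm behind the grasp point.
Start: joints at [-67.867, 35.231, -0.722, 81.555, 0.464, 63.22, -2.315], TCP at [0.261, 0.595, 0.219] pointing down, gripper open.
Joint ranges: [-178.69, 178.69], [-17.37, 117.87], [-77.05, 75.6], [15.02, 138.74], [-78.02, 258.01], [0.78, 113.62], [-162.83, 162.83]. Speed limits (degrees/s): [159.86, 159.86, 180, 180, 180, 180, 180].

## Interface

Orientations are given as a 3x3 rotation matrix whose columns are the frame's x, y, z axes.
In Python, from rig import manip gives the robot as it stands.
- The arm moves only by the shell command python3 -m inch 'ROWS'. ROWS is JSON, a list of rows, each a list of 5 numbers: the shift along the tool's x, y, z in mm, then the turn about the tool's z in degrees, then the opening in per cent of the stroke, from 0 (shut) to 100 (fully open). In form: [[tx, ty, tz, yaw, fingers], ...]. A call has 1 to 10 rows; each row is the pose to reach, as a shift and turn from the pose commanded when the call began, along the tool's axes at that moment; what a row does not reach only later rows make up. A row lasts 1/10 s, in which the tool goes at most 50 mm and 8.59 degrees, less where a joint would pass 70% of its speed; a pose out of reach is approached as far as the arm can. A call with a gripper value outside its range is refused whole. The fingers move at their own pace and stop on an object; the grip force is fixed at half the most. Time passes only in rows, so rows that repeat a pose let the fingers close. It gives the time, the measured TCP pose, the force and the opening at its end, in the units of the state.
- manip.sense(): the state, without advancing time (a new reading comes with each control period).
- manip.read_camera(name): name is "scene" or "top"; returns a dict with "img" (480x640x3 uint8, red, green, blue), "z_map" (480x640 float32, m along the optical axis (not along the pixel's ray), 0 where there is no reading), "camera_matrix" (3x3 intrinsics, pixels), "rvec" (rotation vector, rad) and "tvec" (3), from world to camera coordinates, as OpenCV has them. Camera axes: x right, y down, z forward; pixel columns grow to the right and rows downward; lengths in m; the calibration is good to about 2 mm. A picture is of the moment at which its call begins.
- manip.finish_job(): hands the job in, once; it reports no verdict.
Trained networks look in the newest picture that a camera, given by its name, has taken for a name from the list of things; names that differ only in an ending like _2 or _b are one class to them, and where a whole thing is asked for, a point or a joint stands for the part that bears it (a point fixed in the world has none). Each returns a list of dicts, best first, with "score" (0 to 1); they miss things now and then, are a little off and sometimes report something else, mostly with a low value. They report only what shows in the picture. A call takes as long as a camera call. They do not tell look-alikes from the thing itself.
- manip.spot_in(name, camera): "point" ([x, y, z] in m, in the coordinates of the camera as it stood for that picture, good to about 4 mm: the middle of the surface that is visible of it).
The state is a dict: "time_s": time; "joint_pos": joint angles; "dq": joint speeds; "joint_torque": joint torques, N m; "tcp_pos": TCP position; "tcp_rot": TCP orientation; "wrist_force": force on the tool from outside, world axes, zero at the start; "moment": the same for the moment, N m; "finger_gap": finger opening in m.
Only numpy, scipy, OpenCV 4.12 (cv2) and the standard library are available. Lean on these libraries where they do the work, as an engineer would, in place of code of your own. Each camera call takes 0.05 s, during which the arm holds its last target.

## Working session

There is one attempt and no reset: what is moved stays moved. The work goes in short steps, Python scripts to look and compute and a shell command to move; the robot and the scene stay as the last step left them, time stands still between calls to the robot, and variables do not carry over. Pictures are saved under pics/ and viewed, and the job is handed in when it is done.

```bash
ls; mkdir -p pics
python3 - <<'E'
from rig import manip
import cv2,numpy as np
print(manip.sense())
for n in ["scene","top"]:
    c=manip.read_camera(n)
    cv2.imwrite(f"pics/{n}0.png",c["img"][:,:,::-1])
    np.savez(f"{n}0.npz",**c)
    R=cv2.Rodrigues(c["rvec"])[0]
    print(n,c["camera_matrix"].tolist(),(-R.T@np.ravel(c["tvec"])).round(3))
    for k in ["domed_half","domed_tongue","hollow_half","hollow_channel","low_stand","low_seat","tall_stand","tall_seat","jar","bowl","brush","flask"]:
        r=manip.spot_in(k,n)
        print(k,[(round(d["score"],2),(R.T@(np.array(d["point"])-np.ravel(c["tvec"]))).round(3).tolist()) for d in r][:3])
E
```

```text
pics
{'time_s': 0.0, 'joint_pos': array([-67.86665452,  35.28849954,  -0.72381916,  81.64011581,
         0.46345881,  63.21981284,  -2.31353002]), 'dq': array([ 0.09101351, -0.0237353 ,  0.02192847,  0.00697942,  0.04962173,
       -0.06141952,  0.11295643]), 'joint_torque': array([ 6.52008657e-04, -4.58928216e+01,  2.08757012e-01, -1.65742403e+01,
       -6.11432944e-02,  2.04944308e-02,  2.41663693e-04]), 'tcp_pos': array([0.26042771, 0.59468597, 0.21749661]), 'tcp_rot': array([[-9.16039867e-01,  4.01085968e-01, -1.00380914e-03],
       [ 4.01087224e-01,  9.16036894e-01, -2.33416592e-03],
       [-1.66749917e-05, -2.54080406e-03, -9.99996772e-01]]), 'wrist_force': array([-0.81185478, -0.68401625, -0.09500854]), 'moment': array([ 0.00716516, -0.00413243, -0.00833916]), 'finger_gap': 0.09297234904727415}
scene [[457.7440861765117, 0.0, 320.2528538418463], [0.0, 457.7440861765117, 242.48671309331067], [0.0, 0.0, 1.0]] [1.045 0.377 0.769]
domed_half [(0.61, [0.518, -0.244, 0.033])]
domed_tongue [(0.7, [0.516, -0.24, 0.04])]
hollow_half [(0.96, [0.602, 0.41, 0.027]), (0.87, [0.474, 0.2
[... 585 characters left out ...]
 0.011 1.46 ]
domed_half [(0.79, [0.502, -0.253, 0.036])]
domed_tongue [(0.81, [0.501, -0.247, 0.038])]
hollow_half [(0.96, [0.602, 0.402, 0.028]), (0.77, [0.471, 0.255, 0.022]), (0.75, [0.322, 0.147, 0.031])]
hollow_channel [(0.7, [0.309, 0.344, 0.026]), (0.67, [0.599, 0.405, 0.023]), (0.59, [0.47, 0.251, 0.021])]
low_stand [(0.87, [0.568, -0.067, 0.006])]
low_seat [(0.69, [0.562, -0.065, 0.002])]
tall_stand [(0.85, [0.602, 0.066, 0.01])]
tall_seat [(0.78, [0.603, 0.066, 0.008]), (0.32, [0.506, -0.252, 0.037])]
jar [(0.93, [0.665, -0.209, 0.168])]
bowl [(0.93, [0.726, 0.225, 0.028]), (0.63, [0.468, 0.252, 0.024])]
brush [(0.75, [0.371, -0.017, 0.018])]
flask [(0.89, [0.741, -0.009, 0.125])]
```

View pics/scene0.png

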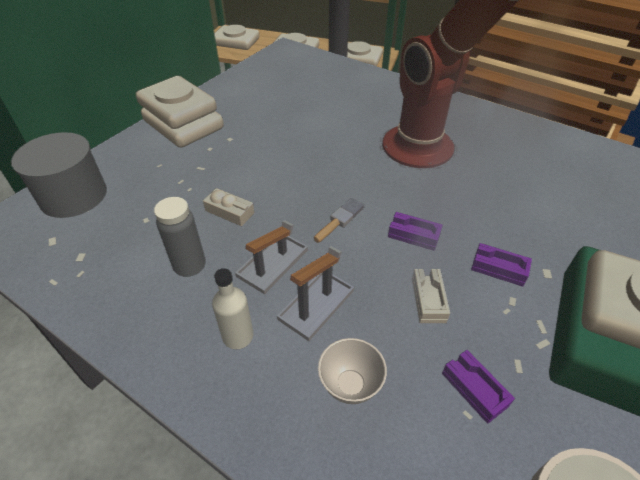

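View pics/top0.png

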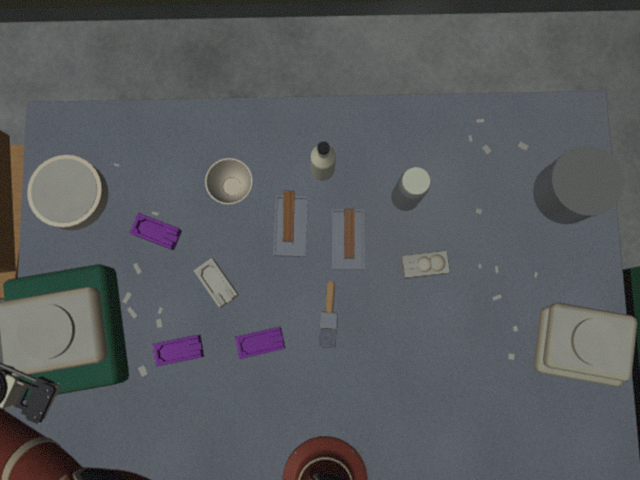

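The scene and top views show these candidates for the hollow half (top-view pixels):
- A white hollow block at (215,283), which matches the description.
- Purple look-alikes at (155,231), (178,350) and (260,342), which are not meant.

The domed half is the white block with two domes at (426,264). The big white and green moulds at (50,330) and (590,342) are far too large. I'll check both choices in close crops and measure their poses.

```bash
cat > h.py <<'E'
import numpy as np,cv2
def load(n): return dict(np.load(n+".npz"))
def cloud(c):
    K=c["camera_matrix"];z=c["z_map"];R=cv2.Rodrigues(c["rvec"])[0]
    v,u=np.mgrid[0:480,0:640]
    P=np.stack([(u-K[0,2])/K[0,0]*z,(v-K[1,2])/K[1,1]*z,z],-1)
    W=(P-np.ravel(c["tvec"]))@R
    W[z==0]=np.nan
    return W
def px(c,p):
    return cv2.projectPoints(np.atleast_2d(np.array(p,float)),c["rvec"],c["tvec"],c["camera_matrix"],None)[0][:,0]
E
python3 - <<'E'
from h import *
t=load("top0");s=load("scene0")
a=cv2.resize(t["img"][235:300,390:465],None,fx=5,fy=5,interpolation=cv2.INTER_CUBIC)
b=cv2.resize(t["img"][250:315,180:255],None,fx=5,fy=5,interpolation=cv2.INTER_CUBIC)
c=cv2.resize(s["img"][260:330,395:465],(375,325),interpolation=cv2.INTER_CUBIC)
d=cv2.resize(s["img"][175:235,195:264],(375,325),interpolation=cv2.INTER_CUBIC)
cv2.imwrite("pics/crop0.png",np.vstack([np.hstack([a,b])[:300],np.hstack([d,c])[:300]])[:,:,::-1])
for n,c in (("top",t),("scene",s)):
    W=cloud(c)
    # bench plane
    m=(abs(W[...,2])<.02)&(W[...,0]>.3)&(W[...,0]<.8)&(abs(W[...,1])<.3)
    print(n,"bench z",np.median(W[m][:,2]))
    for nm,ctr in (("dom",(.505,-.25)),("hol",(.472,.254))):
        q=W[(np.hypot(W[...,0]-ctr[0],W[...,1]-ctr[1])<.085)&(W[...,2]>.02)&(W[...,2]<.06)]
        top=q[(q[:,2]>.030)&(q[:,2]<.040)]
        for lab,Q in(("all",q),("top",top)):
            r=cv2.minAreaRect((Q[:,:2]*1000).astype(np.float32))
            print(nm,lab,len(Q),r,"zmed",np.median(Q[:,2]).round(4))
E
```

```text
top bench z 0.0005890340838639103
dom all 1036 ((504.32733154296875, -255.35137939453125), (54.96866989135742, 110.74710845947266), 5.403652191162109) zmed 0.0389
dom top 524 ((504.1628112792969, -255.3582305908203), (54.2133903503418, 110.73680877685547), 5.351367473602295) zmed 0.0359
hol all 594 ((470.3056335449219, 254.4266357421875), (110.49138641357422, 54.4307746887207), 34.36028289794922) zmed 0.035
hol top 473 ((470.5498962402344, 254.4627685546875), (110.07042694091797, 54.07029724121094), 34.29731369018555) zmed 0.0352
scene bench z 0.00136748633330593
dom all 948 ((503.7992248535156, -254.78134155273438), (56.1724739074707, 111.6444091796875), 5.693089485168457) zmed 0.038
dom top 430 ((503.3441162109375, -255.21942138671875), (55.99869918823242, 110.69872283935547), 4.5877885818481445) zmed 0.0369
hol all 949 ((470.15887451171875, 254.09783935546875), (111.23092651367188, 55.230865478515625), 34.157039642333984) zmed 0.0358
hol top 727 ((470.04193115234375, 253.91207885742188), (111.00233459472656, 54.715293884277344), 34.79270553588867) zmed 0.0364
```

View pics/crop0.png

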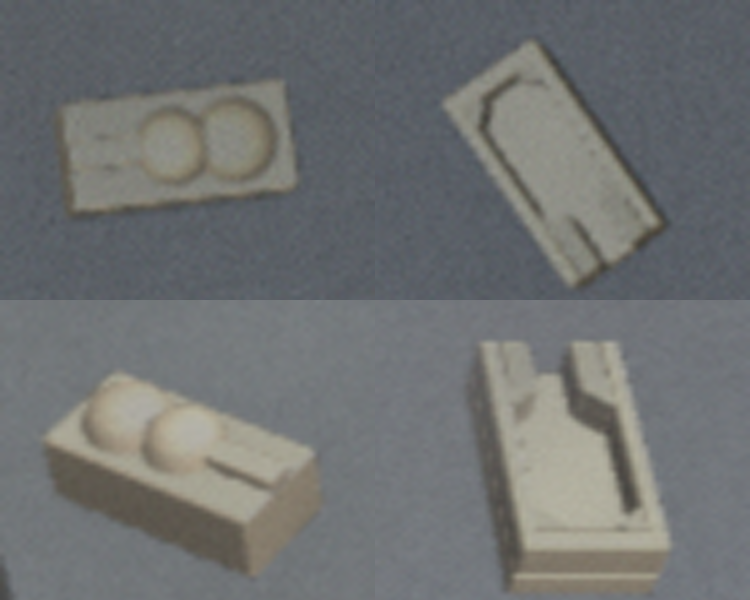

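The crops confirm the choice. The block on the left has two domes, with its tongue pointing left in the top view (+y). The white hollow block has its channel at the lower right (−x, −y). Next I'll measure the stands.

```bash
python3 - <<'E'
from h import *
for n in("top","scene"):
    c=load(n+"0");W=cloud(c);img=c["img"].astype(float)
    hsv=cv2.cvtColor(c["img"],cv2.COLOR_RGB2HSV)
    for nm,ctr,h in(("low",(.57,-.066),.085),("tall",(.604,.066),.125)):
        near=(abs(W[...,0]-ctr[0])<.12)&(abs(W[...,1]-ctr[1])<.06)
        # beam top: brown, z near slope
        br=near&(hsv[...,0]<20)&(hsv[...,1]>90)&(W[...,2]>h-.035)&(W[...,2]<h+.035)
        Q=W[br]
        # plane fit robust w/ fixed form z=a+bx+cy
        keep=np.ones(len(Q),bool)
        for _ in range(8):
            A=np.c_[np.ones(keep.sum()),Q[keep][:,0]-ctr[0],Q[keep][:,1]-ctr[1]]
            s=np.linalg.lstsq(A,Q[keep][:,2],rcond=None)[0]
            res=Q[:,2]-np.c_[np.ones(len(Q)),Q[:,0]-ctr[0],Q[:,1]-ctr[1]]@s
            keep=abs(res)<.004
        r=cv2.minAreaRect((Q[keep][:,:2]*1000).astype(np.float32))
        print(n,nm,"beam",keep.sum(),"rect",r,"slope",np.degrees(np.arctan(s[1])),"cy",s[2],"z at ctr",s[0], "z rng",Q[keep][:,2].min(),Q[keep][:,2].max())
        x0=ctr[0]+(h-s[0])/s[1]; print("   x where z=h",x0)
        tr=near&(W[...,2]<.02)&(W[...,2]>.007)
        r=cv2.minAreaRect((W[tr][:,:2]*1000).astype(np.float32)); print("   tray",tr.sum(),r)
E
python3 - <<'E'
import sys; sys.path.insert(0,'.')
from h import *
t=load("top0");s=load("scene0")
a=cv2.resize(t["img"][180:280,260:380],(480,400),interpolation=cv2.INTER_CUBIC)
b=cv2.resize(s["img"][215:340,230:360],(320,308),interpolation=cv2.INTER_CUBIC)
b=np.vstack([b,np.zeros((92,320,3),np.uint8)])
cv2.imwrite("pics/st0.png",np.hstack([a,b])[:,:,::-1])
E
```

```text
top low beam 352 rect ((574.0692749023438, -70.16645812988281), (21.148683547973633, 104.00188446044922), 89.31341552734375) slope 20.18064703100368 cy 0.03775320329825442 z at ctr 0.08442360688109951 z rng 0.06549879799209203 0.10726648612357058
   x where z=h 0.5715682250060441
   tray 582 ((568.56298828125, -67.96803283691406), (237.71524047851562, 115.39804077148438), 1.000504970550537)
top tall beam 404 rect ((611.2586059570312, 71.47250366210938), (22.182044982910156, 107.92766571044922), 86.3532943725586) slope 19.79545412873836 cy -0.06110061704050616 z at ctr 0.12370004442703705 z rng 0.10458445904413076 0.14799344630348735
   x where z=h 0.6076116645742576
   tray 535 ((606.4601440429688, 64.77297973632812), (113.86366271972656, 231.97389221191406), 88.83838653564453)
scene low beam 396 rect ((574.1541748046875, -69.6370849609375), (24.969823837280273, 110.3841781616211), 88.43307495117188) slope 19.5483243029789 cy -0.052941697165796796 z at ctr 0.08548749125590584 z rng 0.06584904885553956 0.10751113236144873
   x where z=h 0.5686270483339276
   tray 695 ((547.7969360351562, -65.39093780517578), (84.98118591308594, 200.88584899902344), 85.7447280883789)
scene tall beam 522 rect ((610.7852172851562, 71.37203216552734), (24.595584869384766, 109.87261962890625), 87.15432739257812) slope 19.411057201635032 cy -0.061639119893635505 z at ctr 0.12498463619645996 z rng 0.10506632574276487 0.147952785857618
   x where z=h 0.6040436010260936
   tray 774 ((606.6856079101562, 71.29707336425781), (81.60779571533203, 152.7958984375), 86.49011993408203)
```

View pics/st0.png

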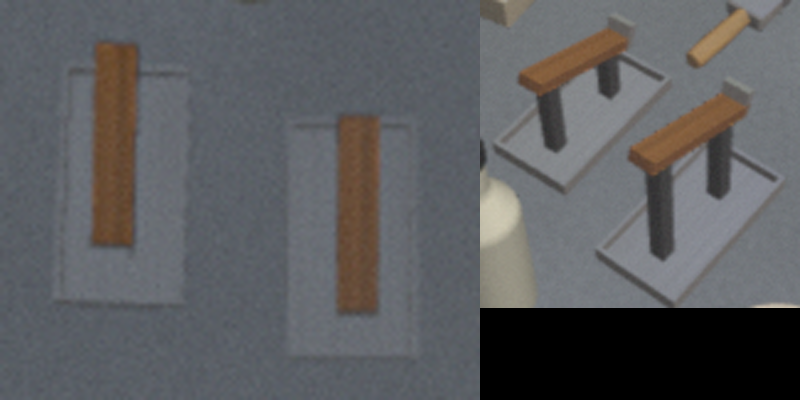

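Run:
```python
from h import *
from scipy.optimize import minimize
allp={}
for nm,ctr,h in(("low",(.5705,-.070),.085),("tall",(.606,.0714),.125)):
    for n in("top","scene"):
        c=load(n+"0");W=cloud(c)
        hsv=cv2.cvtColor(c["img"],cv2.COLOR_RGB2HSV)
        near=(abs(W[...,0]-ctr[0])<.10)&(abs(W[...,1]-ctr[1])<.035)
        br=near&(hsv[...,0]<20)&(hsv[...,1]>90)&(abs(W[...,2]-h-(W[...,0]-ctr[0])*np.tan(np.radians(20)))<.005)
        Q=W[br]
        x=Q[:,0]-ctr[0]
        # per-bin midpoints
        xs=[];ys=[]
        for b in np.arange(-.045,.05,.006):
            s=abs(x-b)<.004
            if s.sum()>6: xs.append(b);ys.append((Q[s][:,1].min()+Q[s][:,1].max())/2)
        p=np.polyfit(xs,ys,1); p2=np.polyfit(x,Q[:,1],1)
        print(nm,n,"yaw(mid)",np.degrees(p[0]).round(2),"y0",p[1].round(4),"yaw(reg)",np.degrees(p2[0]).round(2),p2[1].round(4))
        # stop: anything above slope by 5..16mm near low end
        d=W[...,2]-h-(W[...,0]-ctr[0])*np.tan(np.radians(20))
        st=near&(d>.005)&(d<.02)&(W[...,0]<ctr[0]-.03)
        S=W[st]
        if len(S):
            u=(S[:,0]-ctr[0])*np.cos(.349)+(S[:,2]-h)*np.sin(.349)
            print("   stop",len(S),"along",np.percentile(u,[2,50,98]).round(4),"y",np.percentile(S[:,1],[2,50,98]).round(4),"brown end along",np.percentile(x/np.cos(.349),[1,99]).round(4))
```

```text
low top yaw(mid) -0.85 y0 -0.0693 yaw(reg) -0.66 -0.069
   stop 41 along [-0.0617 -0.0568 -0.0503] y [-0.08   -0.0682 -0.0581] brown end along [-0.0512  0.0587]
low scene yaw(mid) -1.29 y0 -0.0692 yaw(reg) -1.31 -0.068
   stop 59 along [-0.0626 -0.0558 -0.0518] y [-0.082  -0.068  -0.0571] brown end along [-0.0527  0.0621]
tall top yaw(mid) -3.38 y0 0.0717 yaw(reg) -2.92 0.0717
   stop 45 along [-0.0593 -0.0548 -0.0341] y [0.0638 0.0752 0.087 ] brown end along [-0.0515  0.0618]
tall scene yaw(mid) -2.9 y0 0.0718 yaw(reg) -3.13 0.0728
   stop 71 along [-0.0618 -0.0548 -0.0505] y [0.0627 0.0753 0.0866] brown end along [-0.0516  0.0629]
```

```bash
cat >> h.py <<'E'
def go(p,jaw,*more):
    from rig import manip
    s=manip.sense();R=s["tcp_rot"]
    cur=np.degrees(np.arctan2(R[1,1],R[0,1]))
    print("t",round(s["time_s"],2),"pos",(s["tcp_pos"]*1000).round(1),"jaw",cur.round(2),"gap",round(s["finger_gap"]*1000,1),"F",s["wrist_force"].round(1),"j7",s["joint_pos"][6].round(1),"tilt",np.degrees(np.arccos(-R[2,2])).round(2))
    for q in (p,)+more:
        print("  shift",(R.T@(np.array(q)-s["tcp_pos"])*1000).round(1),"yaw",round(-(((jaw-cur)+180)%360-180),1))
E
python3 -c "
from h import *
go((.48,.15,.217),5.4,(.504,-.2553,.217),(.504,-.2553,.05))"
```

```text
t 1.3 pos [260.7 595.4 218.6] jaw 66.35 gap 93.1 F [ 0.8  1.  -0.1] j7 -2.3 tilt 0.01
  shift [-379.5 -320.     1.6] yaw 61.0
  shift [-564.1 -681.7    1.7] yaw 61.0
  shift [-564.1 -681.7  168.7] yaw 61.0
```

```bash
python3 -m inch '[[-380,-320,0,61,100],[-380,-320,0,61,100],[-380,-320,0,61,100],[-380,-320,0,61,100],[-380,-320,0,61,100],[-380,-320,0,61,100],[-380,-320,0,61,100],[-380,-320,0,61,100],[-380,-320,0,61,100],[-380,-320,0,61,100]]'; python3 -c "
from h import *
go((.504,-.2553,.217),5.4,(.504,-.2553,.07))"
```

```text
time_s: 2.3
tcp_pos: [0.4814, 0.1478, 0.2191]
tcp_rot: [[-0.093, 0.996, 0.001], [0.996, 0.093, 0.0], [0.0, 0.001, -1.0]]
wrist_force: [1.1, 1.0, -0.1]
finger_gap: 0.0927
t 2.3 pos [481.4 147.8 219.1] jaw 5.33 gap 92.7 F [ 1.1  1.  -0.1] j7 -4.6 tilt 0.06
  shift [-403.4  -14.9    2. ] yaw -0.1
  shift [-403.4  -15.1  149. ] yaw -0.1
```

```bash
python3 -m inch '[[-403,-15,0,0,100],[-403,-15,0,0,100],[-403,-15,0,0,100],[-403,-15,0,0,100],[-403,-15,0,0,100],[-403,-15,0,0,100],[-403,-15,0,0,100],[-403,-15,0,0,100],[-403,-15,100,0,100],[-403,-15,140,0,100]]'; python3 -m inch '[[0,0,6,0,100],[0,0,6,0,100]]'
python3 - <<'E'
from h import *
from rig import manip
go((.504,-.2553,.006),5.4)
for n in("top","scene"):
    c=manip.read_camera(n); np.savez(n+"1.npz",**c)
c=load("scene1");t=load("top1")
a=cv2.resize(c["img"][120:270,140:340],(533,400)); b=cv2.resize(t["img"][200:320,370:450],(267,400))
cv2.imwrite("pics/a1.png",np.hstack([a,b])[:,:,::-1])
go((.504,-.2553,.006),5.4)
E
```

```text
time_s: 3.3
tcp_pos: [0.5042, -0.2555, 0.1191]
tcp_rot: [[-0.089, 0.996, 0.005], [0.996, 0.089, -0.004], [-0.004, 0.005, -1.0]]
wrist_force: [0.4, 1.6, -0.6]
finger_gap: 0.0931
time_s: 3.5
tcp_pos: [0.5027, -0.2516, 0.1122]
tcp_rot: [[-0.094, 0.996, -0.002], [0.996, 0.094, 0.001], [0.001, -0.002, -1.0]]
wrist_force: [0.7, -0.8, -0.0]
finger_gap: 0.0929
t 3.5 pos [ 502.7 -251.6  112.2] jaw 5.37 gap 92.9 F [ 0.7 -0.8 -0. ] j7 44.8 tilt 0.15
  shift [ -4.    1.2 106.2] yaw -0.0
t 3.6 pos [ 504.7 -252.7  114.9] jaw 5.39 gap 93.0 F [ 0.8 -0.6  0.8] j7 44.8 tilt 0.24
  shift [ -2.3  -1.4 108.9] yaw -0.0
```

View pics/a1.png

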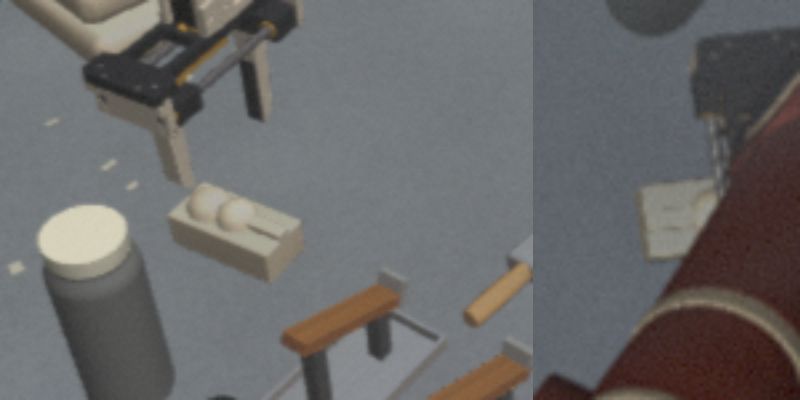

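Both views show the gripper 11 cm above the domed half, with its jaws straddling the long sides. The way down is clear.

```bash
python3 -m inch '[[-3,0,30,0,100],[-3,0,55,0,100],[-3,0,55,0,100]]'; python3 -m inch '[[0,0,0,0,100]]';python3 -m inch '[[0,0,0,0,100]]'; python3 -m inch '[[0,0,0,0,100]]'
```

```text
time_s: 3.9
tcp_pos: [0.5033, -0.2543, 0.0577]
tcp_rot: [[-0.094, 0.996, -0.001], [0.996, 0.094, 0.001], [0.001, -0.001, -1.0]]
wrist_force: [0.5, -0.2, 0.6]
finger_gap: 0.0929
time_s: 4.0
tcp_pos: [0.5048, -0.2555, 0.0598]
tcp_rot: [[-0.094, 0.996, 0.003], [0.996, 0.094, -0.001], [-0.002, 0.003, -1.0]]
wrist_force: [-0.1, 0.5, 1.4]
finger_gap: 0.093
time_s: 4.1
tcp_pos: [0.505, -0.2558, 0.0601]
tcp_rot: [[-0.094, 0.996, 0.004], [0.996, 0.094, -0.002], [-0.002, 0.004, -1.0]]
wrist_force: [-0.4, -0.6, 0.6]
finger_gap: 0.093
time_s: 4.2
tcp_pos: [0.5046, -0.2556, 0.0596]
tcp_rot: [[-0.094, 0.996, 0.003], [0.996, 0.094, -0.002], [-0.002, 0.003, -1.0]]
wrist_force: [-0.4, -0.2, -0.5]
finger_gap: 0.0931
```

```bash
python3 -m inch '[[0,0,25,0,100],[0,0,45,0,100],[0,0,53,0,100],[0,0,53,0,100],[0,0,53,0,70],[0,0,53,0,60],[0,0,53,0,50],[0,0,53,0,40],[0,0,53,0,40]]'; python3 -m inch '[[0,0,0,0,0],[0,0,0,0,0],[0,0,0,0,0]]'
```

```text
time_s: 5.1
tcp_pos: [0.5035, -0.2551, 0.005]
tcp_rot: [[-0.093, 0.996, 0.0], [0.996, 0.093, -0.0], [-0.0, 0.0, -1.0]]
wrist_force: [-0.1, -0.6, -0.8]
finger_gap: 0.0577
time_s: 5.4
tcp_pos: [0.5035, -0.2551, 0.0049]
tcp_rot: [[-0.093, 0.996, 0.0], [0.996, 0.093, -0.0], [-0.0, 0.0, -1.0]]
wrist_force: [-1.4, 0.4, 2.3]
finger_gap: 0.0537
```

```bash
python3 -m inch '[[0,0,-10,0,0],[0,0,-40,0,0],[0,0,-80,0,0],[0,0,-120,0,0],[0,0,-150,0,0],[0,0,-150,0,0]]'; python3 -c "
from h import *
go((.569,-.0691,.150),88.9)"
```

```text
time_s: 6.0
tcp_pos: [0.5056, -0.2568, 0.1592]
tcp_rot: [[-0.093, 0.996, 0.008], [0.996, 0.093, -0.004], [-0.005, 0.008, -1.0]]
wrist_force: [0.4, -0.2, -2.2]
finger_gap: 0.0538
t 6.0 pos [ 505.6 -256.8  159.2] jaw 5.34 gap 53.8 F [ 0.4 -0.2 -2.2] j7 43.9 tilt 0.54
  shift [181.   80.5   9. ] yaw -83.6
```

Run:
```python
from h import *
from rig import manip
c=manip.read_camera("scene"); np.savez("scene2.npz",**c)
cv2.imwrite("pics/a2.png",cv2.resize(c["img"][80:280,120:380],(780,600))[:,:,::-1])
```

```text
(no output)
```

View pics/a2.png

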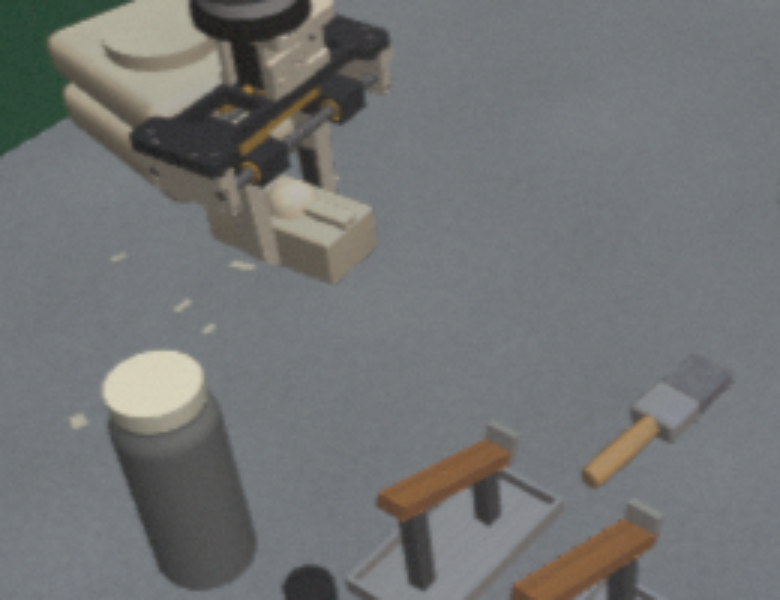

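The picture shows the domed half held level at about (300,225), clear of the jar at (180,470). Next I'll carry it over the low stand.

```bash
python3 -m inch '[[40,20,0,-8,0],[80,38,0,-17,0],[120,55,0,-26,0],[150,68,0,-35,0],[170,76,0,-44,0],[181,80,0,-53,0],[181,80,0,-62,0],[181,80,0,-71,0],[181,80,0,-79,0],[181,80,0,-83.6,0]]'; python3 -m inch '[[0,0,0,0,0],[0,0,0,0,0],[0,0,0,0,0]]';  python3 -m inch '[[0,0,0,0,0]]'; python3 -c "
from h import *
go((.569,-.0691,.150),88.9)"
```

```text
time_s: 7.05
tcp_pos: [0.5642, -0.0672, 0.1522]
tcp_rot: [[-1.0, 0.013, -0.005], [0.013, 1.0, 0.001], [0.005, 0.001, -1.0]]
wrist_force: [0.2, -0.0, -2.4]
finger_gap: 0.054
time_s: 7.35
tcp_pos: [0.5655, -0.0673, 0.1538]
tcp_rot: [[-1.0, 0.02, -0.002], [0.02, 1.0, 0.0], [0.002, 0.0, -1.0]]
wrist_force: [0.5, -0.5, -2.6]
finger_gap: 0.054
time_s: 7.45
tcp_pos: [0.5658, -0.0673, 0.1543]
tcp_rot: [[-1.0, 0.019, -0.001], [0.019, 1.0, -0.0], [0.001, -0.0, -1.0]]
wrist_force: [0.2, 0.7, -2.3]
finger_gap: 0.0537
t 7.45 pos [565.8 -67.3 154.3] jaw 88.9 gap 53.7 F [ 0.2  0.7 -2.3] j7 91.3 tilt 0.05
  shift [-3.2 -1.8  4.3] yaw 0.0
```

```bash
python3 -m inch '[[-3.2,-1.8,20,0,0],[-3.2,-1.8,20,0,0],[-3.2,-1.8,20,0,0],[-3.2,-1.8,20,0,0]]'
python3 - <<'E'
from h import *
from rig import manip
for n in ("scene","top"):
    c=manip.read_camera(n); np.savez(n+"3.npz",**c)
    W=cloud(c)
    q=W[(abs(W[...,0]-.57)<.08)&(abs(W[...,1]+.069)<.05)&(W[...,2]>.12)&(W[...,2]<.2)]
    print(n,len(q))
    for z in (.155,.16,.165,.17): 
        m=abs(q[:,2]-z)<.0025; print(z,m.sum(), q[m].min(0).round(4) if m.sum() else '', q[m].max(0).round(4) if m.sum() else '')
    # end face (+x)
c=load("scene3");t=load("top3")
cv2.imwrite("pics/a3.png",np.hstack([cv2.resize(c["img"][150:300,200:350],(400,400)),cv2.resize(t["img"][180:300,290:410],(400,400))])[:,:,::-1])
go((.569,-.0691,.129),88.9)
E
```

```text
time_s: 7.85
tcp_pos: [0.5696, -0.0691, 0.1353]
tcp_rot: [[-1.0, 0.018, 0.001], [0.018, 1.0, -0.0], [-0.001, -0.0, -1.0]]
wrist_force: [-0.6, 0.2, -3.0]
finger_gap: 0.0538
scene 1511
0.155 102 [ 0.5604 -0.1109  0.1525] [ 0.6259 -0.0274  0.1575]
0.16 90 [ 0.5587 -0.111   0.1575] [ 0.6262 -0.0267  0.1624]
0.165 245 [ 0.5589 -0.1103  0.1626] [ 0.6258 -0.0275  0.1675]
0.17 215 [ 0.5513 -0.1124  0.1675] [ 0.6251 -0.0264  0.1724]
top 5
0.155 0  
0.16 2 [ 0.5184 -0.0416  0.1581] [ 0.5224 -0.0416  0.1621]
0.165 0  
0.17 2 [ 0.5194 -0.0414  0.1676] [ 0.5238 -0.0413  0.168 ]
t 7.95 pos [569.7 -69.2 135.5] jaw 88.95 gap 53.9 F [ 1.1 -1.  -2.4] j7 91.3 tilt 0.07
  shift [0.7 0.1 6.5] yaw 0.1
```

View pics/a3.png

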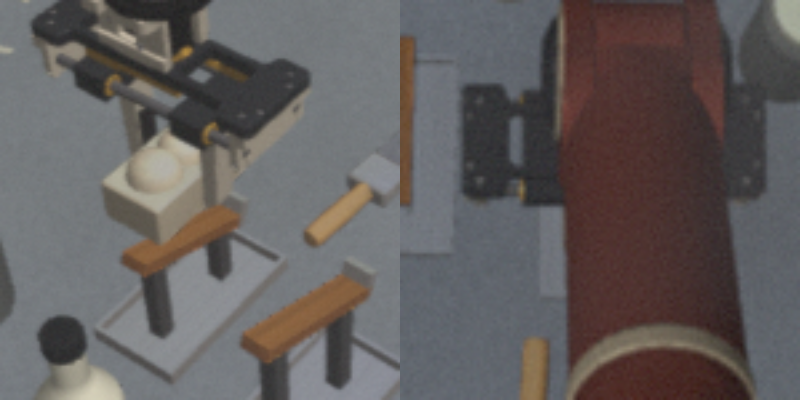

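Run:
```python
from h import *
W=cloud(load("scene3"))
q=W[(abs(W[...,0]-.624)<.004)&(abs(W[...,1]+.069)<.05)&(W[...,2]>.133)&(W[...,2]<.164)]
print(len(q),np.percentile(q[:,1],[0,1,99,100]).round(4), np.median(q[:,0]))
A=np.polyfit(q[:,1]+.069,q[:,0],1);print("face yaw",-np.degrees(np.arctan(A[0])),A[1])
B=np.polyfit(q[:,2]-.15,q[:,0],1);print("face pitch",np.degrees(np.arctan(B[0])))
```

```text
231 [-0.0972 -0.0969 -0.0434 -0.0433] 0.6240639856116054
face yaw -0.3028741003027377 0.6239997273438327
face pitch 0.12332290536800726
```

In the left half the domed half sits level over the low beam at (160,190). The scene cloud puts its end face on the beam's centre line to within 1 mm. Now I'll lower it slowly until it touches.

```bash
python3 -m inch '[[0,0,8,0,0],[0,0,16,0,0],[0,0,20,0,0],[0,0,22,0,0],[0,0,22,0,0]]';python3 -m inch '[[0,0,1,0,0],[0,0,2,0,0],[0,0,2,0,0]]';python3 -m inch '[[0,0,1,0,0],[0,0,2,0,0],[0,0,2,0,0]]'; python3 -m inch '[[0,0,1,0,0],[0,0,2,0,0],[0,0,2,0,0]]'
```

```text
time_s: 8.45
tcp_pos: [0.569, -0.0692, 0.1121]
tcp_rot: [[-1.0, 0.018, -0.001], [0.018, 1.0, 0.0], [0.001, 0.0, -1.0]]
wrist_force: [0.3, -0.8, -1.9]
finger_gap: 0.0534
time_s: 8.75
tcp_pos: [0.5693, -0.0693, 0.1107]
tcp_rot: [[-1.0, 0.018, 0.0], [0.018, 1.0, -0.0], [-0.0, -0.0, -1.0]]
wrist_force: [-0.2, -0.1, -2.2]
finger_gap: 0.0539
time_s: 9.05
tcp_pos: [0.5695, -0.0693, 0.1092]
tcp_rot: [[-1.0, 0.018, 0.001], [0.018, 1.0, -0.0], [-0.001, -0.0, -1.0]]
wrist_force: [-0.7, 0.1, 1.2]
finger_gap: 0.0542
time_s: 9.35
tcp_pos: [0.5692, -0.0693, 0.1078]
tcp_rot: [[-1.0, 0.018, 0.0], [0.018, 1.0, -0.0], [-0.0, -0.0, -1.0]]
wrist_force: [-2.9, 0.3, 5.1]
finger_gap: 0.0542
```

```bash
python3 -m inch '[[0,0,1,0,0],[0,0,1,0,0],[0,0,2,0,0],[0,0,2,0,0]]'; python3 -m inch '[[0,0,1,0,0],[0,0,1,0,0],[0,0,2,0,0],[0,0,2,0,0]]';python3 - <<'E'
from h import *
from rig import manip
c=manip.read_camera("scene"); np.savez("scene4.npz",**c)
cv2.imwrite("pics/a4.png",cv2.resize(c["img"][170:280,210:310],(545,600))[:,:,::-1])
E
```

```text
time_s: 9.75
tcp_pos: [0.5686, -0.0694, 0.1057]
tcp_rot: [[-1.0, 0.019, -0.001], [0.019, 1.0, -0.0], [0.001, -0.0, -1.0]]
wrist_force: [-4.4, 0.2, 6.5]
finger_gap: 0.0539
time_s: 10.15
tcp_pos: [0.5681, -0.0693, 0.1036]
tcp_rot: [[-1.0, 0.018, -0.002], [0.018, 1.0, -0.0], [0.002, -0.0, -1.0]]
wrist_force: [-5.2, -0.8, 6.5]
finger_gap: 0.0541
```

View pics/a4.png

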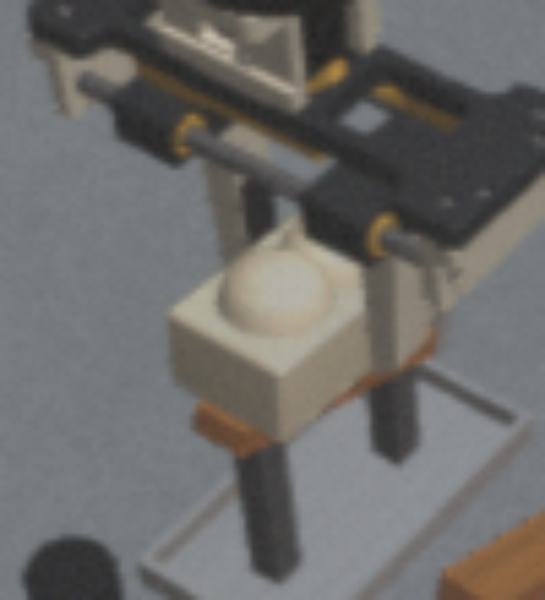

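The block's far end rests on the beam and it is turning in the pads at about 9 N. I'll carry on down.

```bash
python3 -m inch '[[-1,0,1,0,0],[-1,0,2,0,0],[-1,0,3,0,0],[-1,0,4,0,0],[-1,0,4,0,0]]'; python3 -m inch '[[0,0,1,0,0],[0,0,2,0,0],[0,0,3,0,0],[0,0,4,0,0],[0,0,4,0,0]]';python3 -m inch '[[0,0,1,0,0],[0,0,2,0,0],[0,0,2,0,0]]'
python3 - <<'E'
from h import *
from rig import manip
c=manip.read_camera("scene"); np.savez("scene5.npz",**c)
cv2.imwrite("pics/a5.png",cv2.resize(c["img"][170:280,210:310],(545,600))[:,:,::-1])
E
```

```text
time_s: 10.7
tcp_pos: [0.5677, -0.0693, 0.0991]
tcp_rot: [[-1.0, 0.019, -0.005], [0.019, 1.0, -0.0], [0.005, -0.0, -1.0]]
wrist_force: [-6.6, 0.5, 5.9]
finger_gap: 0.0538
time_s: 11.2
tcp_pos: [0.5676, -0.0694, 0.095]
tcp_rot: [[-1.0, 0.019, -0.005], [0.019, 1.0, -0.0], [0.005, -0.0, -1.0]]
wrist_force: [-6.3, 0.1, 5.9]
finger_gap: 0.0536
time_s: 11.5
tcp_pos: [0.5675, -0.0693, 0.093]
tcp_rot: [[-1.0, 0.019, -0.006], [0.019, 1.0, 0.0], [0.006, -0.0, -1.0]]
wrist_force: [-5.9, -0.0, 5.7]
finger_gap: 0.0539
```

View pics/a5.png

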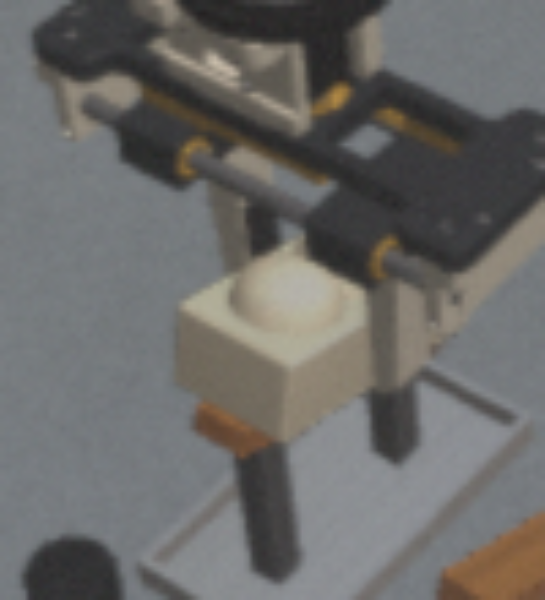

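```bash
python3 -m inch '[[0,0,1,0,0],[0,0,1,0,0]]'; python3 -m inch '[[0,0,1,0,0],[0,0,1,0,0]]';python3 -m inch '[[0,0,0.7,0,0],[0,0,0.7,0,0]]'
```

```text
time_s: 11.75
tcp_pos: [0.5676, -0.0694, 0.092]
tcp_rot: [[-1.0, 0.019, -0.005], [0.019, 1.0, 0.0], [0.005, -0.0, -1.0]]
wrist_force: [-7.1, 0.2, 5.5]
finger_gap: 0.0532
time_s: 11.95
tcp_pos: [0.5676, -0.0693, 0.091]
tcp_rot: [[-1.0, 0.019, -0.005], [0.019, 1.0, 0.0], [0.005, -0.0, -1.0]]
wrist_force: [-5.7, 0.0, 5.7]
finger_gap: 0.0536
time_s: 12.15
tcp_pos: [0.5676, -0.0693, 0.0903]
tcp_rot: [[-1.0, 0.019, -0.005], [0.019, 1.0, -0.0], [0.005, -0.0, -1.0]]
wrist_force: [-6.1, 0.7, 6.9]
finger_gap: 0.0537
```

```bash
python3 -m inch '[[0,0,0.7,0,0],[0,0,0.7,0,0]]';python3 -m inch '[[0,0,0.7,0,0],[0,0,0.7,0,0]]'
python3 - <<'E'
from h import *
from rig import manip
c=manip.read_camera("scene"); np.savez("scene6.npz",**c)
W=cloud(c)
# +x end face plane fit
m=(W[...,0]>.60)&(W[...,0]<.635)&(abs(W[...,1]+.07)<.022)&(W[...,2]>.108)&(W[...,2]<.150)
q=W[m]
for lo,hi in((.112,.122),(.122,.132),(.132,.142)):
    k=(q[:,2]>lo)&(q[:,2]<hi); print(lo,k.sum(),np.median(q[k],0).round(4))
cv2.imwrite("pics/a6.png",cv2.resize(c["img"][170:280,210:310],(545,600))[:,:,::-1])
E
```

```text
time_s: 12.35
tcp_pos: [0.5676, -0.0694, 0.0896]
tcp_rot: [[-1.0, 0.019, -0.005], [0.019, 1.0, -0.0], [0.005, -0.0, -1.0]]
wrist_force: [-6.0, 0.6, 6.2]
finger_gap: 0.0538
time_s: 12.55
tcp_pos: [0.5677, -0.0693, 0.0889]
tcp_rot: [[-1.0, 0.019, -0.005], [0.019, 1.0, 0.0], [0.005, -0.0, -1.0]]
wrist_force: [-6.4, -0.1, 6.2]
finger_gap: 0.0538
0.112 79 [ 0.62   -0.07    0.1171]
0.122 86 [ 0.6167 -0.0708  0.1271]
0.132 160 [ 0.6105 -0.0685  0.1377]
```

View pics/a6.png

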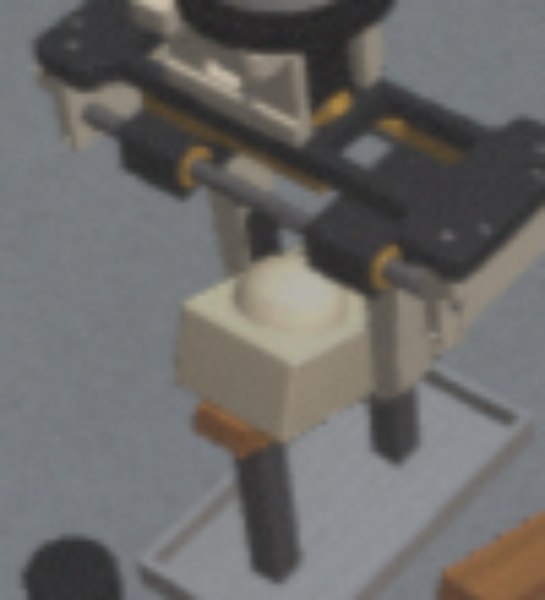

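```bash
python3 -m inch '[[0,0,0.6,0,0],[0,0,0.6,0,0]]';python3 -m inch '[[0,0,0.6,0,0],[0,0,0.6,0,0]]';python3 -m inch '[[0,0,0.6,0,0],[0,0,0.6,0,0]]'
python3 - <<'E'
from h import *
from rig import manip
c=manip.read_camera("scene"); np.savez("scene6.npz",**c)
W=cloud(c)
m=(W[...,0]>.605)&(W[...,0]<.63)&(abs(W[...,1]+.07)<.024)&(W[...,2]>.108)&(W[...,2]<.136)
q=W[m]
p=np.polyfit(q[:,2],q[:,0],1);r=abs(q[:,0]-np.polyval(p,q[:,2]))<.002
p=np.polyfit(q[r][:,2],q[r][:,0],1);print("pitch",-np.degrees(np.arctan(p[0])),r.sum())
# lower edge
print(q[:,2].min())
E
```

```text
time_s: 12.8
tcp_pos: [0.5677, -0.0693, 0.0884]
tcp_rot: [[-1.0, 0.019, -0.005], [0.019, 1.0, 0.0], [0.005, -0.0, -1.0]]
wrist_force: [-6.5, 0.1, 6.3]
finger_gap: 0.0537
time_s: 13.0
tcp_pos: [0.5678, -0.0693, 0.0878]
tcp_rot: [[-1.0, 0.019, -0.005], [0.019, 1.0, 0.0], [0.005, -0.0, -1.0]]
wrist_force: [-5.7, 0.4, 5.3]
finger_gap: 0.0537
time_s: 13.2
tcp_pos: [0.5678, -0.0693, 0.0873]
tcp_rot: [[-1.0, 0.019, -0.005], [0.019, 1.0, 0.0], [0.005, 0.0, -1.0]]
wrist_force: [-6.5, 0.8, 6.9]
finger_gap: 0.0539
pitch 18.7800037460294 239
0.10806489622058678
```

```bash
python3 -m inch '[[0,0,0.7,0,0],[0,0,0.7,0,0]]';python3 -m inch '[[0,0,0.7,0,0],[0,0,0.7,0,0]]';python3 -m inch '[[0,0,0.6,0,0],[0,0,0.6,0,0]]'
```

```text
time_s: 13.45
tcp_pos: [0.5678, -0.0693, 0.0873]
tcp_rot: [[-1.0, 0.019, -0.005], [0.019, 1.0, 0.0], [0.005, -0.0, -1.0]]
wrist_force: [-7.3, 0.7, 10.2]
finger_gap: 0.0538
time_s: 13.65
tcp_pos: [0.5678, -0.0693, 0.0873]
tcp_rot: [[-1.0, 0.019, -0.005], [0.019, 1.0, 0.0], [0.005, -0.0, -1.0]]
wrist_force: [-8.2, 0.5, 14.2]
finger_gap: 0.054
time_s: 13.85
tcp_pos: [0.5678, -0.0693, 0.0873]
tcp_rot: [[-1.0, 0.019, -0.004], [0.019, 1.0, -0.0], [0.004, -0.0, -1.0]]
wrist_force: [-10.2, 1.4, 17.5]
finger_gap: 0.0539
```

Full contact: the height has stopped at 87.3 mm while the force climbs. I'll ease off a little, then slide it down the slope to the stop.

```bash
python3 -m inch '[[0,0,-1.5,0,0],[0,0,-1.5,0,0]]'; python3 -m inch '[[1,0,0.4,0,0],[2,0,0.7,0,0],[3,0,1.1,0,0],[3,0,1.1,0,0]]'; python3 -m inch '[[1,0,0.4,0,0],[1,0,0.4,0,0]]'; python3 -m inch '[[1,0,0.4,0,0],[1,0,0.4,0,0]]'
```

```text
time_s: 14.05
tcp_pos: [0.5678, -0.0693, 0.0873]
tcp_rot: [[-1.0, 0.019, -0.005], [0.019, 1.0, -0.0], [0.005, -0.0, -1.0]]
wrist_force: [-7.7, 0.6, 10.4]
finger_gap: 0.0539
time_s: 14.45
tcp_pos: [0.5679, -0.0693, 0.0873]
tcp_rot: [[-1.0, 0.019, 0.002], [0.019, 1.0, -0.0], [-0.002, -0.0, -1.0]]
wrist_force: [-2.1, 0.7, 11.0]
finger_gap: 0.0535
time_s: 14.65
tcp_pos: [0.568, -0.0693, 0.0873]
tcp_rot: [[-1.0, 0.019, 0.004], [0.019, 1.0, -0.0], [-0.004, -0.0, -1.0]]
wrist_force: [-1.3, 0.7, 11.6]
finger_gap: 0.0536
time_s: 14.85
tcp_pos: [0.568, -0.0693, 0.0873]
tcp_rot: [[-1.0, 0.018, 0.006], [0.018, 1.0, -0.0], [-0.006, -0.0, -1.0]]
wrist_force: [-0.8, -0.9, 11.6]
finger_gap: 0.0539
```

Run:
```python
from h import *
from rig import manip
c=manip.read_camera("scene"); np.savez("scene7.npz",**c)
W=cloud(c)
c20,s20=np.cos(np.radians(20)),np.sin(np.radians(20))
ctr=(.5705,-.0692,.085)
X=W-np.array(ctr)
u=X[...,0]*c20+X[...,2]*s20; n=-X[...,0]*s20+X[...,2]*c20; y=X[...,1]
m=(u>.03)&(u<.075)&(abs(y)<.024)&(n>.006)&(n<.034)
for lo in np.arange(.004,.036,.004):
    k=(u>.045)&(u<.075)&(abs(y)<.022)&(n>lo)&(n<lo+.004)
    print("n",lo.round(3),k.sum(),np.percentile(u[k],[50]).round(4))
# side face lower/upper edges seen from +y side: y ~ +.027
k=(abs(y-.027)<.003)&(abs(u)<.07)&(n>-.02)&(n<.05)
for lo in np.arange(-.06,.06,.01):
    j=k&(u>lo)&(u<lo+.01)
    if j.sum()>4: print("u",lo.round(3),j.sum(),"n",np.percentile(n[j],[3,97]).round(4))
k=(abs(y+.01)<.03)&(abs(u)<.075)&(n>.03)&(n<.042)
q=np.c_[u[k],n[k]]; print("top",len(q)); print(np.polyfit(q[:,0],q[:,1],1))
cv2.imwrite("pics/a7.png",cv2.resize(c["img"][180:270,230:310],(534,600),interpolation=cv2.INTER_CUBIC)[:,:,::-1])
```

```text
n 0.004 31 [0.0574]
n 0.008 37 [0.0576]
n 0.012 32 [0.0572]
n 0.016 33 [0.0569]
n 0.02 35 [0.0569]
n 0.024 31 [0.0572]
n 0.028 35 [0.0572]
n 0.032 38 [0.057]
u -0.04 9 n [0.0023 0.0104]
u 0.0 7 n [0.003  0.0118]
u 0.01 43 n [0.0042 0.0369]
u 0.02 49 n [0.0046 0.0466]
u 0.03 39 n [0.0042 0.0354]
u 0.04 39 n [0.0032 0.0357]
u 0.05 32 n [0.0045 0.0356]
top 251
[-0.06465847  0.03947222]
```

View pics/a7.png

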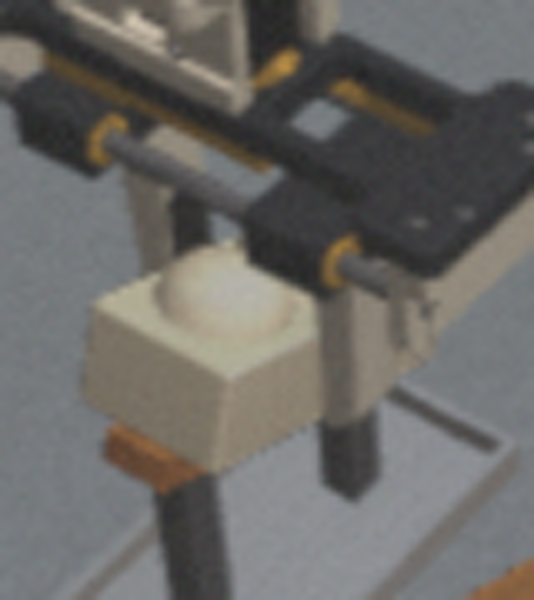

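The picture shows the domed half flush on the beam. Its end face is square to the slope, 57 mm up from the seat, so it should be touching the stop or within about 2 mm of it. I'll reduce the pressing force and push along the slope to make sure.

```bash
python3 -m inch '[[0,0,-1.2,0,0],[0,0,-1.2,0,0]]'; python3 -m inch '[[1,0,0,0,0],[2,0,0,0,0],[2,0,0,0,0]]'; python3 -m inch '[[1,0,-0.5,0,0],[2,0,-0.5,0,0],[2,0,-0.5,0,0]]'
```

```text
time_s: 15.1
tcp_pos: [0.5667, -0.0692, 0.0868]
tcp_rot: [[-1.0, 0.018, 0.003], [0.018, 1.0, -0.0], [-0.003, -0.0, -1.0]]
wrist_force: [0.7, -0.1, 7.8]
finger_gap: 0.0535
time_s: 15.4
tcp_pos: [0.5658, -0.0693, 0.0866]
tcp_rot: [[-1.0, 0.018, 0.006], [0.018, 1.0, -0.0], [-0.006, -0.0, -1.0]]
wrist_force: [4.5, -0.6, 4.9]
finger_gap: 0.054
time_s: 15.7
tcp_pos: [0.5657, -0.0692, 0.0869]
tcp_rot: [[-1.0, 0.018, 0.01], [0.018, 1.0, -0.0], [-0.01, -0.0, -1.0]]
wrist_force: [8.1, -0.4, 1.1]
finger_gap: 0.0536
```

It slid about 2 mm and then stopped with the push force rising, so it is against the stop. I'll relax and release.

```bash
python3 -m inch '[[-2,0,0.5,0,0],[-4,0,1,0,0],[-4,0,1,0,0]]'; python3 -m inch '[[0,0,0,0,60],[0,0,0,0,62],[0,0,0,0,65],[0,0,0,0,75],[0,0,0,0,90],[0,0,0,0,90]]'
python3 - <<'E'
from h import *
from rig import manip
c=manip.read_camera("scene"); np.savez("scene8.npz",**c)
W=cloud(c)
c20,s20=np.cos(np.radians(20)),np.sin(np.radians(20))
X=W-np.array((.5705,-.0692,.085))
u=X[...,0]*c20+X[...,2]*s20; n=-X[...,0]*s20+X[...,2]*c20; y=X[...,1]
for lo in np.arange(.004,.036,.008):
    k=(u>.045)&(u<.075)&(abs(y)<.03)&(n>lo)&(n<lo+.008)
    print("n",lo.round(3),k.sum(),np.percentile(u[k],[50]).round(4),"y",y[k].min().round(4),y[k].max().round(4))
cv2.imwrite("pics/a8.png",cv2.resize(c["img"][170:280,210:310],(545,600),interpolation=cv2.INTER_CUBIC)[:,:,::-1])
E
```

```text
time_s: 16.0
tcp_pos: [0.5659, -0.0692, 0.0865]
tcp_rot: [[-1.0, 0.018, 0.001], [0.018, 1.0, -0.0], [-0.001, -0.0, -1.0]]
wrist_force: [-0.9, 0.3, 11.4]
finger_gap: 0.0539
time_s: 16.6
tcp_pos: [0.565, -0.0692, 0.0848]
tcp_rot: [[-1.0, 0.018, -0.001], [0.018, 1.0, 0.0], [0.001, 0.0, -1.0]]
wrist_force: [-0.0, -0.3, 0.5]
finger_gap: 0.0799
n 0.004 93 [0.055] y -0.0292 0.026
n 0.012 80 [0.0547] y -0.0272 0.0258
n 0.02 93 [0.0552] y -0.0284 0.0264
n 0.028 103 [0.0549] y -0.0284 0.0259
```

View pics/a8.png

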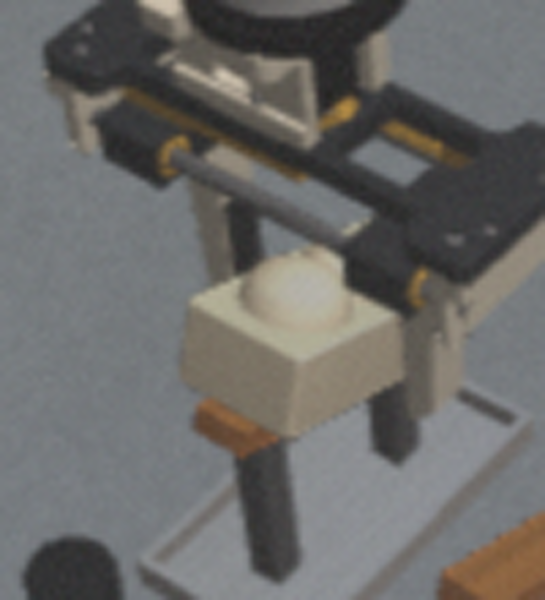

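The domed half lies flush on the low beam and against the stop: its far end is 55.0 mm up the slope and it is centred to within 1 mm. Now I'll retreat and go for the hollow half.

```bash
python3 -m inch '[[0,0,-10,0,95],[0,0,-40,0,100],[0,0,-80,0,100],[0,0,-120,0,100],[0,0,-135,0,100],[0,0,-135,0,100]]'; python3 -c "
from h import *
go((.4704,.2544,.220),124.3,(.4704,.2544,.06))"
```

```text
time_s: 17.25
tcp_pos: [0.5672, -0.0694, 0.2238]
tcp_rot: [[-1.0, 0.018, 0.007], [0.018, 1.0, -0.001], [-0.007, -0.001, -1.0]]
wrist_force: [0.0, 0.3, 0.3]
finger_gap: 0.0929
t 17.25 pos [567.2 -69.4 223.8] jaw 88.94 gap 92.9 F [0.  0.3 0.3] j7 91.9 tilt 0.43
  shift [102.7 321.9   2.9] yaw -35.4
  shift [103.9 322.  162.9] yaw -35.4
```

```bash
python3 -m inch '[[104,322,0,-35.4,100],[104,322,0,-35.4,100],[104,322,0,-35.4,100],[104,322,0,-35.4,100],[104,322,0,-35.4,100],[104,322,0,-35.4,100],[104,322,0,-35.4,100],[104,322,0,-35.4,100],[104,322,0,-35.4,100]]'; python3 -m inch '[[0,0,45,0,100],[0,0,90,0,100],[0,0,135,0,100],[0,0,160,0,100],[0,0,160,0,100],[0,0,160,0,100]]'; python3 -m inch '[[0,0,0,0,100]]'
python3 - <<'E'
from h import *
from rig import manip
go((.4704,.2544,.0055),124.3)
for n in ("scene","top"):
    c=manip.read_camera(n); np.savez(n+"9.npz",**c)
t=load("top9");c=load("scene9")
cv2.imwrite("pics/a9.png",np.hstack([cv2.resize(c["img"][150:350,330:530],(400,400)),cv2.resize(t["img"][220:340,160:280],(400,400))])[:,:,::-1])
W=cloud(c)
q=W[(np.hypot(W[...,0]-.47,W[...,1]-.254)<.085)&(W[...,2]>.028)&(W[...,2]<.040)]
print(len(q),cv2.minAreaRect((q[:,:2]*1000).astype(np.float32)))
E
```

```text
time_s: 18.15
tcp_pos: [0.4661, 0.255, 0.2189]
tcp_rot: [[-0.824, -0.567, -0.002], [-0.567, 0.824, -0.002], [0.003, -0.0, -1.0]]
wrist_force: [0.5, -0.9, 0.2]
finger_gap: 0.0929
time_s: 18.75
tcp_pos: [0.4679, 0.2532, 0.0601]
tcp_rot: [[-0.827, -0.562, -0.0], [-0.562, 0.827, -0.001], [0.001, -0.001, -1.0]]
wrist_force: [-0.3, -0.0, -0.5]
finger_gap: 0.0929
time_s: 18.85
tcp_pos: [0.4687, 0.2545, 0.0616]
tcp_rot: [[-0.826, -0.563, 0.003], [-0.563, 0.826, 0.001], [-0.003, -0.001, -1.0]]
wrist_force: [-0.5, 0.1, 0.4]
finger_gap: 0.0933
t 18.85 pos [468.7 254.5  61.6] jaw 124.26 gap 93.3 F [-0.5  0.1  0.4] j7 80.6 tilt 0.18
  shift [-1.2 -1.  56.1] yaw -0.0
773 ((469.8843078613281, 253.56219482421875), (111.05966186523438, 55.07377243041992), 33.653961181640625)
```

View pics/a9.png

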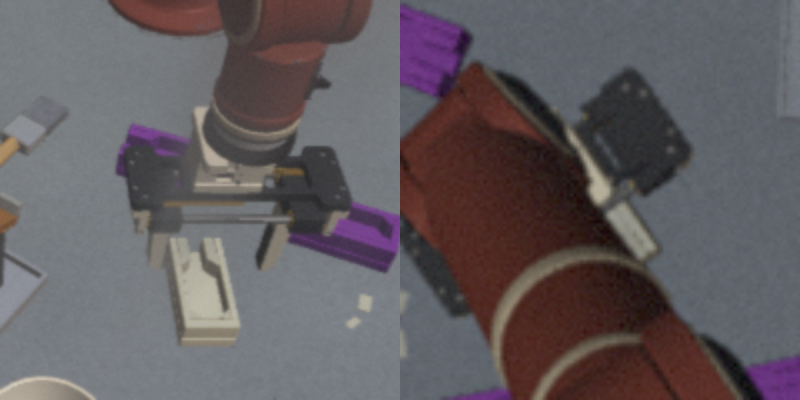

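The gripper straddles the white hollow half, seen at (205,290) in the left half, and is clear of the purple look-alikes. Next I'll go down and grip it.

```bash
python3 -m inch '[[-1,-0.5,25,0,100],[-1,-0.5,45,0,100],[-1,-0.5,55,0,100],[-1,-0.5,55,0,100],[-1,-0.5,55,0,70],[-1,-0.5,55,0,60],[-1,-0.5,55,0,50],[-1,-0.5,55,0,40],[-1,-0.5,55,0,40]]'; python3 -m inch '[[0,0,0,0,0],[0,0,0,0,0],[0,0,0,0,0]]'
```

```text
time_s: 19.85
tcp_pos: [0.4685, 0.2549, 0.0054]
tcp_rot: [[-0.826, -0.564, 0.0], [-0.564, 0.826, 0.0], [-0.001, -0.0, -1.0]]
wrist_force: [0.1, 0.0, -0.9]
finger_gap: 0.0577
time_s: 20.15
tcp_pos: [0.4685, 0.2547, 0.0053]
tcp_rot: [[-0.826, -0.564, 0.0], [-0.564, 0.826, -0.0], [-0.0, -0.0, -1.0]]
wrist_force: [0.5, -0.5, 3.5]
finger_gap: 0.0539
```

```bash
python3 -m inch '[[0,0,-10,0,0],[0,0,-40,0,0],[0,0,-85,0,0],[0,0,-130,0,0],[0,0,-175,0,0],[0,0,-190,0,0],[0,0,-190,0,0],[0,0,-190,0,0]]'; python3 -c "
from h import *
go((.603,.072,.195),86.9)"
```

```text
time_s: 20.95
tcp_pos: [0.4673, 0.2542, 0.1943]
tcp_rot: [[-0.826, -0.564, -0.002], [-0.564, 0.826, -0.001], [0.002, 0.0, -1.0]]
wrist_force: [-0.5, -0.4, -3.1]
finger_gap: 0.0538
t 20.95 pos [467.3 254.2 194.3] jaw 124.36 gap 53.8 F [-0.5 -0.4 -3.1] j7 84.4 tilt 0.12
  shift [  -9.2 -227.    -0.7] yaw 37.5
```

```bash
python3 -m inch '[[-2,-35,0,6,0],[-4,-75,0,14,0],[-6,-115,0,22,0],[-8,-155,0,30,0],[-9,-190,0,36,0],[-9,-215,0,37.5,0],[-9,-227,0,37.5,0],[-9,-227,0,37.5,0],[-9,-227,0,37.5,0],[-9,-227,0,37.5,0]]'; python3 -m inch '[[0,0,0,0,0]]';  python3 -c "
from h import *
go((.603,.072,.172),86.9)"
```

```text
time_s: 21.95
tcp_pos: [0.6026, 0.075, 0.1947]
tcp_rot: [[-0.999, 0.051, -0.002], [0.051, 0.999, 0.002], [0.002, 0.001, -1.0]]
wrist_force: [0.1, -0.6, -1.6]
finger_gap: 0.0539
time_s: 22.05
tcp_pos: [0.6031, 0.0744, 0.1951]
tcp_rot: [[-0.999, 0.052, -0.001], [0.052, 0.999, 0.001], [0.001, 0.001, -1.0]]
wrist_force: [1.0, -0.3, -2.8]
finger_gap: 0.0535
t 22.05 pos [603.1  74.4 195.1] jaw 87.02 gap 53.5 F [ 1.  -0.3 -2.8] j7 75.4 tilt 0.06
  shift [-0.1 -2.4 23.1] yaw 0.1
```

```bash
python3 -m inch '[[0,-2.2,10,0,0],[0,-2.2,20,0,0],[0,-2.2,20,0,0],[0,-2.2,20,0,0]]'
python3 - <<'E'
from h import *
from rig import manip
c=manip.read_camera("scene"); np.savez("scene10.npz",**c)
W=cloud(c)
go((.603,.072,.151),86.9)
q=W[(abs(W[...,0]-.656)<.008)&(abs(W[...,1]-.07)<.045)&(W[...,2]>.173)&(W[...,2]<.202)]
for lo in (.173,.18,.187,.194):
    k=(q[:,2]>lo)&(q[:,2]<lo+.007); print(k.sum(),q[k].min(0).round(4),q[k].max(0).round(4),np.median(q[k],0).round(4))
A=np.polyfit(q[:,1]-.07,q[:,0],1);print("yaw",-np.degrees(np.arctan(A[0])),A[1])
cv2.imwrite("pics/a10.png",cv2.resize(c["img"][170:340,230:400],(600,600),interpolation=cv2.INTER_CUBIC)[:,:,::-1])
E
```

```text
time_s: 22.45
tcp_pos: [0.6033, 0.0703, 0.1744]
tcp_rot: [[-0.998, 0.055, -0.001], [0.055, 0.998, -0.0], [0.001, -0.0, -1.0]]
wrist_force: [-0.3, -0.3, -0.6]
finger_gap: 0.054
t 22.5 pos [603.7  70.3 174.9] jaw 86.85 gap 53.9 F [ 0.1  0.1 -1.8] j7 75.5 tilt 0.02
  shift [ 0.8  1.6 23.9] yaw -0.0
74 [0.6494 0.0413 0.173 ] [0.6609 0.0945 0.1799] [0.6582 0.0715 0.1763]
71 [0.6489 0.0416 0.1802] [0.6614 0.0941 0.1869] [0.6578 0.0725 0.1827]
75 [0.6482 0.0395 0.1871] [0.6606 0.0938 0.194 ] [0.6584 0.0731 0.1901]
82 [0.648  0.0412 0.1941] [0.661  0.0943 0.201 ] [0.6581 0.0726 0.1971]
yaw 1.0968655763589676 0.6576125811224692
```

View pics/a10.png

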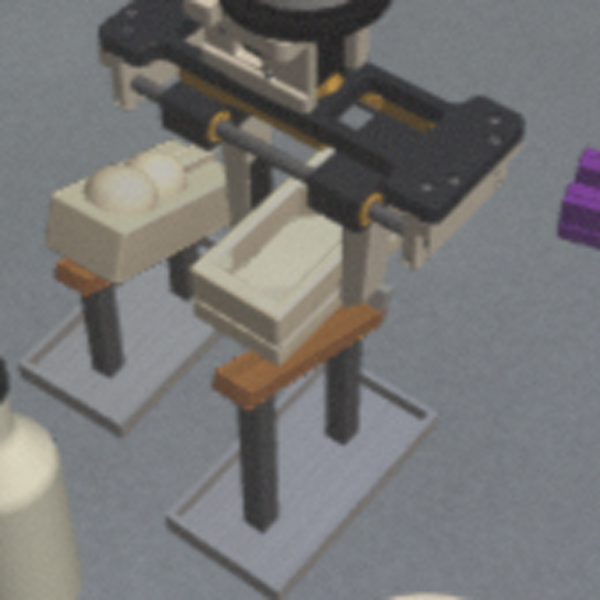

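The hollow half hangs level over the tall beam, with its channel end towards the stop. The end face is about 1.3 mm off centre, so I'll correct that while lowering to contact.

```bash
python3 -m inch '[[0,1.5,8,0,0],[0,1.5,16,0,0],[0,1.5,21,0,0],[0,1.5,22,0,0],[0,1.5,22,0,0]]';python3 -m inch '[[0,0,1,0,0],[0,0,2,0,0],[0,0,2,0,0]]';python3 -m inch '[[0,0,1,0,0],[0,0,2,0,0],[0,0,2,0,0]]'; python3 -m inch '[[0,0,1,0,0],[0,0,2,0,0],[0,0,2,0,0]]'
```

```text
time_s: 23.0
tcp_pos: [0.6036, 0.0717, 0.1527]
tcp_rot: [[-0.998, 0.055, -0.001], [0.055, 0.998, -0.0], [0.001, -0.0, -1.0]]
wrist_force: [-0.2, -0.2, -2.2]
finger_gap: 0.0536
time_s: 23.3
tcp_pos: [0.6038, 0.0717, 0.1511]
tcp_rot: [[-0.998, 0.055, 0.0], [0.055, 0.998, -0.0], [-0.0, -0.0, -1.0]]
wrist_force: [-0.1, -0.2, -1.6]
finger_gap: 0.0541
time_s: 23.6
tcp_pos: [0.6039, 0.0718, 0.1492]
tcp_rot: [[-0.998, 0.055, 0.0], [0.055, 0.998, -0.0], [-0.0, 0.0, -1.0]]
wrist_force: [-0.2, 0.1, -2.1]
finger_gap: 0.0541
time_s: 23.9
tcp_pos: [0.6039, 0.0719, 0.1485]
tcp_rot: [[-0.998, 0.055, 0.001], [0.055, 0.998, 0.0], [-0.001, 0.0, -1.0]]
wrist_force: [-3.7, 0.4, 4.9]
finger_gap: 0.0539
```

```bash
python3 -m inch '[[-0.5,0,1,0,0],[-0.5,0,2,0,0],[-1,0,3,0,0],[-1,0,4,0,0],[-1,0,4,0,0]]';python3 -m inch '[[0,0,1,0,0],[0,0,2,0,0],[0,0,3,0,0],[0,0,4,0,0],[0,0,4,0,0]]';python3 -m inch '[[0,0,1,0,0],[0,0,2,0,0],[0,0,3,0,0],[0,0,4,0,0],[0,0,4,0,0]]'; python3 -m inch '[[0,0,1,0,0],[0,0,2,0,0],[0,0,3,0,0],[0,0,3,0,0]]'
```

```text
time_s: 24.4
tcp_pos: [0.603, 0.0719, 0.1442]
tcp_rot: [[-0.998, 0.055, -0.003], [0.055, 0.999, -0.0], [0.003, -0.0, -1.0]]
wrist_force: [-6.6, -0.2, 7.1]
finger_gap: 0.0537
time_s: 24.9
tcp_pos: [0.6026, 0.0719, 0.14]
tcp_rot: [[-0.998, 0.055, -0.004], [0.055, 0.999, -0.0], [0.004, -0.0, -1.0]]
wrist_force: [-6.5, -0.7, 6.2]
finger_gap: 0.0537
time_s: 25.4
tcp_pos: [0.6024, 0.0719, 0.1358]
tcp_rot: [[-0.998, 0.055, -0.005], [0.055, 0.999, -0.0], [0.005, -0.0, -1.0]]
wrist_force: [-6.3, 0.1, 5.8]
finger_gap: 0.0538
time_s: 25.8
tcp_pos: [0.6024, 0.0719, 0.1328]
tcp_rot: [[-0.998, 0.055, -0.005], [0.055, 0.999, -0.0], [0.005, -0.0, -1.0]]
wrist_force: [-6.4, 0.1, 4.5]
finger_gap: 0.0536
```

```bash
python3 -m inch '[[0,0,1,0,0],[0,0,2,0,0],[0,0,2,0,0]]';python3 -m inch '[[0,0,1,0,0],[0,0,1,0,0]]';python3 -m inch '[[0,0,1,0,0],[0,0,1,0,0]]';python3 -m inch '[[0,0,1,0,0],[0,0,1,0,0]]'
python3 - <<'E'
from h import *
from rig import manip
c=manip.read_camera("scene"); np.savez("scene11.npz",**c)
W=cloud(c)
c20,s20=np.cos(np.radians(20)),np.sin(np.radians(20))
X=W-np.array((.606,.0718,.125))
a=np.radians(-3.1); xs=X[...,0]*np.cos(a)+X[...,1]*np.sin(a); y=-X[...,0]*np.sin(a)+X[...,1]*np.cos(a)
u=xs*c20+X[...,2]*s20; n=-xs*s20+X[...,2]*c20
for lo in np.arange(.002,.036,.006):
    k=(u>.045)&(u<.075)&(abs(y)<.024)&(n>lo)&(n<lo+.006)
    print("n",lo.round(3),k.sum(),np.percentile(u[k],[50]).round(4))
cv2.imwrite("pics/a11.png",cv2.resize(c["img"][190:330,260:400],(600,600),interpolation=cv2.INTER_CUBIC)[:,:,::-1])
E
```

```text
time_s: 26.1
tcp_pos: [0.6025, 0.0719, 0.1308]
tcp_rot: [[-0.998, 0.055, -0.004], [0.055, 0.999, -0.0], [0.004, -0.0, -1.0]]
wrist_force: [-6.1, 0.1, 5.4]
finger_gap: 0.0537
time_s: 26.3
tcp_pos: [0.6025, 0.0719, 0.1298]
tcp_rot: [[-0.998, 0.055, -0.004], [0.055, 0.999, -0.0], [0.004, -0.0, -1.0]]
wrist_force: [-5.9, -0.8, 6.1]
finger_gap: 0.0538
time_s: 26.5
tcp_pos: [0.6026, 0.0719, 0.1288]
tcp_rot: [[-0.998, 0.055, -0.004], [0.055, 0.999, -0.0], [0.004, -0.0, -1.0]]
wrist_force: [-6.1, -1.1, 5.6]
finger_gap: 0.0538
time_s: 26.7
tcp_pos: [0.6026, 0.0719, 0.1278]
tcp_rot: [[-0.998, 0.055, -0.004], [0.055, 0.999, -0.0], [0.004, -0.0, -1.0]]
wrist_force: [-6.0, -0.3, 5.7]
finger_gap: 0.0538
n 0.002 69 [0.0564]
n 0.008 81 [0.0564]
n 0.014 53 [0.0567]
n 0.02 71 [0.0568]
n 0.026 70 [0.0569]
n 0.032 149 [0.0547]
```

View pics/a11.png

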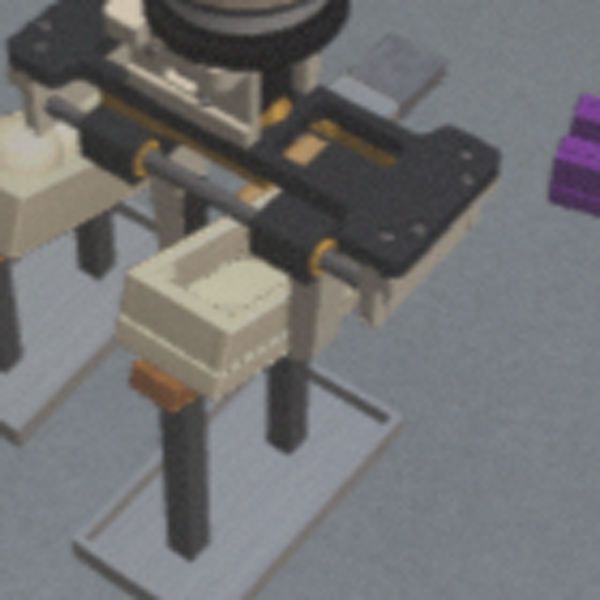

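```bash
python3 -m inch '[[0,0,0.8,0,0],[0,0,0.8,0,0]]';python3 -m inch '[[0,0,0.8,0,0],[0,0,0.8,0,0]]';python3 -m inch '[[0,0,0.7,0,0],[0,0,0.7,0,0]]'
```

```text
time_s: 26.95
tcp_pos: [0.6027, 0.0719, 0.1271]
tcp_rot: [[-0.998, 0.055, -0.004], [0.055, 0.999, -0.0], [0.004, -0.0, -1.0]]
wrist_force: [-6.5, -0.4, 6.9]
finger_gap: 0.0539
time_s: 27.15
tcp_pos: [0.6027, 0.0719, 0.127]
tcp_rot: [[-0.999, 0.055, -0.004], [0.055, 0.999, -0.0], [0.004, -0.0, -1.0]]
wrist_force: [-7.6, -0.8, 9.6]
finger_gap: 0.0539
time_s: 27.35
tcp_pos: [0.6027, 0.0719, 0.127]
tcp_rot: [[-0.999, 0.055, -0.004], [0.055, 0.999, -0.0], [0.004, -0.0, -1.0]]
wrist_force: [-8.3, -1.7, 11.9]
finger_gap: 0.0538
```

It is flush on the tall beam. I'll ease off and slide it to the stop, as I did with the first one.

```bash
python3 -m inch '[[0,0,-1.2,0,0],[0,0,-1.2,0,0]]'; python3 -m inch '[[1,0,0,0,0],[2,0,0.2,0,0],[3,0,0.4,0,0],[4,0,0.6,0,0],[4,0,0.6,0,0]]'; python3 -m inch '[[1,0,0,0,0],[2,0,0,0,0],[2,0,0,0,0]]'; python3 -m inch '[[1,0,-0.3,0,0],[2,0,-0.5,0,0],[2,0,-0.5,0,0]]'
```

```text
time_s: 27.55
tcp_pos: [0.6027, 0.0719, 0.127]
tcp_rot: [[-0.999, 0.055, -0.004], [0.055, 0.999, -0.0], [0.004, -0.0, -1.0]]
wrist_force: [-6.6, -0.4, 7.9]
finger_gap: 0.0536
time_s: 28.05
tcp_pos: [0.6027, 0.0718, 0.1271]
tcp_rot: [[-0.998, 0.055, 0.005], [0.055, 0.998, 0.0], [-0.005, 0.0, -1.0]]
wrist_force: [0.7, -0.2, 5.7]
finger_gap: 0.0538
time_s: 28.35
tcp_pos: [0.6025, 0.0719, 0.1273]
tcp_rot: [[-0.998, 0.055, 0.009], [0.055, 0.998, 0.0], [-0.009, 0.001, -1.0]]
wrist_force: [4.5, -1.8, 5.5]
finger_gap: 0.0537
time_s: 28.65
tcp_pos: [0.6023, 0.0719, 0.1276]
tcp_rot: [[-0.998, 0.055, 0.013], [0.056, 0.998, 0.001], [-0.013, 0.001, -1.0]]
wrist_force: [7.7, -1.5, 2.3]
finger_gap: 0.0544
```

```bash
python3 -m inch '[[-2,0,0.3,0,0],[-4,0,0.6,0,0],[-5,0,0.8,0,0],[-5,0,0.8,0,0]]'
cat > chk.py <<'E'
from h import *
from rig import manip
import sys
def chk(W,ctr,yaw):
    c20,s20=np.cos(np.radians(20)),np.sin(np.radians(20))
    X=W-np.array(ctr); a=np.radians(yaw)
    xs=X[...,0]*np.cos(a)+X[...,1]*np.sin(a); y=-X[...,0]*np.sin(a)+X[...,1]*np.cos(a)
    u=xs*c20+X[...,2]*s20; n=-xs*s20+X[...,2]*c20
    for lo in np.arange(.003,.034,.006):
        k=(u>.045)&(u<.075)&(abs(y)<.024)&(n>lo)&(n<lo+.006)
        k2=(u>.05)&(u<.06)&(abs(y)<.032)&(n>lo)&(n<lo+.006)
        if k.sum()>5: print("n",lo.round(3),k.sum(),np.percentile(u[k],[50]).round(4),"y mid",((y[k2].min()+y[k2].max())/2).round(4),"w",np.ptp(y[k2]).round(4))
c=manip.read_camera("scene"); np.savez(sys.argv[1]+".npz",**c)
W=cloud(c)
print("tall");chk(W,(.606,.0718,.125),-3.1)
print("low");chk(W,(.5705,-.0692,.085),-1.1)
cv2.imwrite("pics/"+sys.argv[1]+".png",cv2.resize(c["img"][160:340,220:400],(600,600),interpolation=cv2.INTER_CUBIC)[:,:,::-1])
E
python3 chk.py s12
```

```text
time_s: 29.05
tcp_pos: [0.6027, 0.0718, 0.1269]
tcp_rot: [[-0.998, 0.056, 0.002], [0.056, 0.998, 0.0], [-0.002, 0.0, -1.0]]
wrist_force: [-0.6, -1.4, 10.1]
finger_gap: 0.0537
tall
n 0.003 70 [0.0563] y mid -0.0009 w 0.0544
n 0.009 76 [0.0561] y mid 0.0001 w 0.0527
n 0.015 64 [0.0563] y mid -0.0011 w 0.0533
n 0.021 69 [0.0566] y mid 0.0 w 0.052
n 0.027 73 [0.0565] y mid -0.0012 w 0.0539
n 0.033 128 [0.054] y mid -0.0004 w 0.0532
low
n 0.003 48 [0.0549] y mid 0.0001 w 0.0521
n 0.009 57 [0.0554] y mid -0.0006 w 0.0539
n 0.015 53 [0.0551] y mid 0.0005 w 0.0527
n 0.021 54 [0.0548] y mid 0.0003 w 0.0535
n 0.027 55 [0.0551] y mid 0.0001 w 0.0548
n 0.033 106 [0.0524] y mid 0.0007 w 0.0523
```

View pics/s12.png

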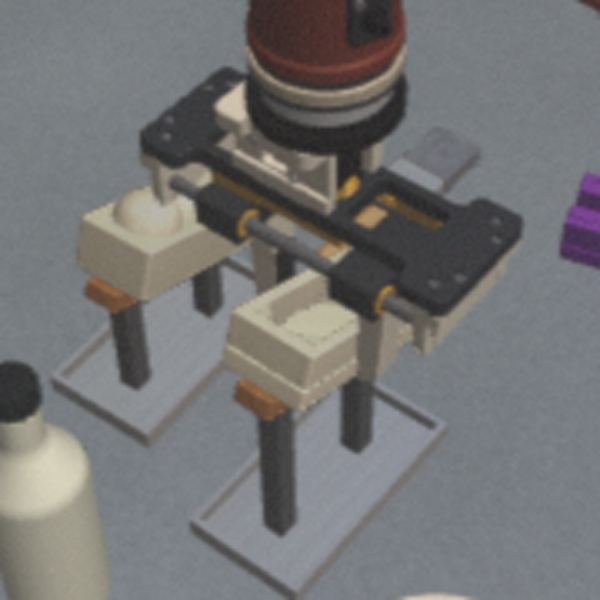

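The hollow half sits square on the tall beam (y within 1 mm). About 6.6 mm of beam shows past its far end, against 7.1 mm for the seated domed half, so it is at the stop to within my measurement. Releasing.

```bash
python3 -m inch '[[0,0,0,0,60],[0,0,0,0,62],[0,0,0,0,65],[0,0,0,0,75],[0,0,0,0,88],[0,0,0,0,88]]'; python3 chk.py s13
```

```text
time_s: 29.7
tcp_pos: [0.6016, 0.0719, 0.1249]
tcp_rot: [[-0.998, 0.055, -0.001], [0.055, 0.998, -0.0], [0.001, -0.0, -1.0]]
wrist_force: [0.4, 0.2, -0.4]
finger_gap: 0.0793
tall
n 0.003 68 [0.0564] y mid -0.0002 w 0.0529
n 0.009 76 [0.0562] y mid -0.0006 w 0.0528
n 0.015 69 [0.0562] y mid -0.0008 w 0.0544
n 0.021 66 [0.0565] y mid -0.001 w 0.0536
n 0.027 73 [0.0564] y mid -0.0002 w 0.0535
n 0.033 126 [0.0534] y mid -0.0005 w 0.0526
low
n 0.003 52 [0.0553] y mid -0.0002 w 0.0528
n 0.009 50 [0.0552] y mid -0.0006 w 0.054
n 0.015 52 [0.0548] y mid -0.0002 w 0.0524
n 0.021 54 [0.0549] y mid -0.0002 w 0.0532
n 0.027 57 [0.0552] y mid -0.0003 w 0.0531
n 0.033 108 [0.0524] y mid -0.0009 w 0.0552
```

```bash
python3 -m inch '[[0,0,-10,0,95],[0,0,-40,0,100],[0,0,-80,0,100],[0,0,-120,0,100],[0,0,-130,0,100],[130,100,-130,0,100],[130,200,-130,0,100],[130,260,-130,0,100],[130,260,-130,0,100],[130,260,-130,0,100]]';python3 -m inch '[[0,60,0,0,100],[0,120,0,0,100],[0,120,0,0,100],[0,120,0,0,100]]'
python3 - <<'E'
from h import *
from rig import manip
exec(open("chk.py").read().split("c=manip")[0])
C={}
for n in ("scene","top"):
    c=manip.read_camera(n); np.savez(n+"14.npz",**c); C[n]=c
    W=cloud(c)
    for nm,ctr,yaw in(("tall",(.606,.0718,.125),-3.1),("low",(.5705,-.0692,.085),-1.1)):
        c20,s20=np.cos(np.radians(20)),np.sin(np.radians(20))
        X=W-np.array(ctr);a=np.radians(yaw)
        xs=X[...,0]*np.cos(a)+X[...,1]*np.sin(a); y=-X[...,0]*np.sin(a)+X[...,1]*np.cos(a)
        u=xs*c20+X[...,2]*s20; nn=-xs*s20+X[...,2]*c20
        m=(abs(nn-.035)<.004)&(abs(u)<.08)&(abs(y)<.04)
        r=cv2.minAreaRect((np.c_[u[m],y[m]]*1000).astype(np.float32))
        A=np.c_[u[m],y[m],np.ones(m.sum())];s=np.linalg.lstsq(A,nn[m],rcond=None)[0]
        print(n,nm,m.sum(),[np.round(v,1) for v in r],"n tilt deg u,y",np.degrees(s[:2]).round(2),"h",s[2].round(4))
        k=(abs(y)<.009)&(u<-.045)&(u>-.075)&(nn>.0)&(nn<.016)
        print("   stop pts",k.sum(),np.percentile(u[k],[5,50,95]).round(4) if k.sum() else "")
    for k in ("jar","bowl","brush","flask"):
        R=cv2.Rodrigues(c["rvec"])[0]; r=manip.spot_in(k,n)
        print(k,[(R.T@(np.array(d["point"])-np.ravel(c["tvec"]))).round(3).tolist() for d in r][:1])
cv2.imwrite("pics/e14.png",np.hstack([cv2.resize(C["scene"]["img"][170:340,200:370],(400,400),interpolation=cv2.INTER_CUBIC),cv2.resize(C["top"]["img"][170:290,260:380],(400,400),interpolation=cv2.INTER_CUBIC)])[:,:,::-1])
cv2.imwrite("pics/f14.png",C["scene"]["img"][:,:,::-1])
E
```

```text
time_s: 30.75
tcp_pos: [0.4988, 0.295, 0.2554]
tcp_rot: [[-0.998, 0.055, 0.0], [0.055, 0.998, -0.0], [-0.0, -0.0, -1.0]]
wrist_force: [1.0, -0.6, -0.1]
finger_gap: 0.0935
time_s: 31.15
tcp_pos: [0.504, 0.4178, 0.254]
tcp_rot: [[-0.999, 0.048, -0.002], [0.048, 0.999, 0.002], [0.003, 0.002, -1.0]]
wrist_force: [-1.0, 0.1, -0.1]
finger_gap: 0.0927
scene tall 664 [array([ 3.2, -0.6]), array([111.3,  55. ]), np.float64(0.3)] n tilt deg u,y [-0.39 -0.27] h 0.0355
   stop pts 6 [-0.0508 -0.0482 -0.0457]
scene low 440 [array([ 2.6, -0.2]), array([109.9,  54.8]), np.float64(0.1)] n tilt deg u,y [-0.67 -1.52] h 0.0364
   stop pts 0 
jar [[0.692, -0.196, 0.123]]
bowl [[0.7, 0.211, 0.024]]
brush [[0.381, -0.016, 0.02]]
flask [[0.764, 0.002, 0.113]]
top tall 513 [array([2.9, 0.4]), array([109.4,  54.2]), np.float64(1.3)] n tilt deg u,y [0.07 0.37] h 0.0349
   stop pts 37 [-0.059  -0.0539 -0.0464]
top low 547 [array([1.8, 0.6]), array([110.6,  53.3]), np.float64(0.5)] n tilt deg u,y [0.19 0.03] h 0.0352
   stop pts 6 [-0.0608 -0.0607 -0.0598]
jar [[0.664, -0.208, 0.166]]
bowl []
brush [[0.369, -0.014, 0.019]]
flask [[0.742, -0.011, 0.128]]
```

View pics/e14.png

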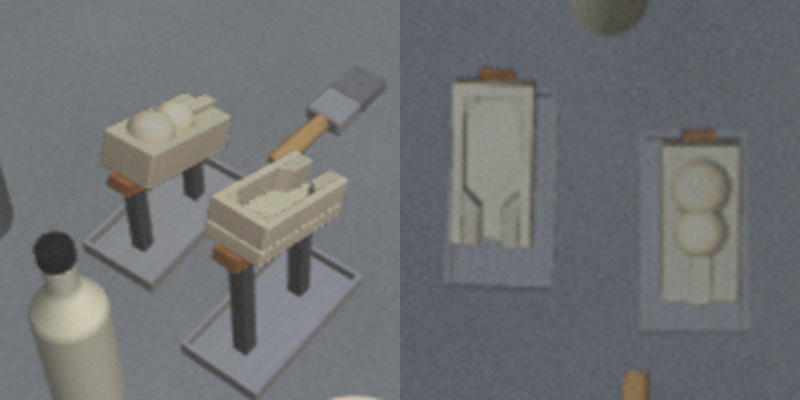

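View pics/f14.png

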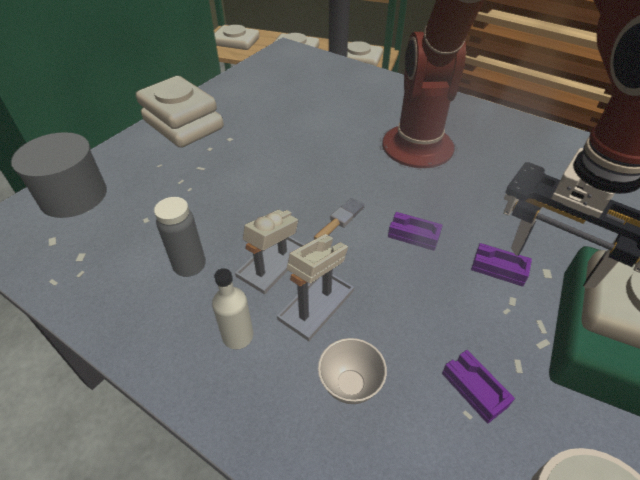

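The last pictures show both halves flat on their beams, with the tongue and channel ends at the lower, stop end. The robot is clear of everything, and the jar, bowl, brush and flask are where they were. Handing in.

```bash
python3 -c "
from rig import manip
print(manip.finish_job())"
```

```text
the job is handed in; nothing more can be done
None
```

I put the domed half on the low stand first, then the hollow half on the tall stand, both with the pour end downhill. I handed in at about 31.5 s of the 64 s allowed. For each, I gripped across the plain sides, lowered it until the beam turned it flush (wrist force under about 21 N), slid it down to the stop and opened the fingers gently.

**Final checks:**
- **Flatness:** both lie within about 0.7° of the beam slope. The scene camera showed 1.5° of sideways tilt on the domed half, but the top camera showed 0.0°.
- **Centring and line:** both are centred to within 1 mm across the beam and in line to about 1°. The top camera gave 1.3° for the hollow half, the scene camera 0.3°.
- **Domed half at the stop:** it slid about 2 mm, then held against a rising push. After release its far end measured 55 mm up from the seat, as it should.
- **Hollow half at the stop:** this is less directly confirmed. It did not move under about 8 N, and the beam showing past its far end matches the domed half to 0.5 mm in the scene camera. The stop itself showed too few depth points to measure the gap.
- **Other things:** the jar, brush and flask are unmoved to within 3 mm. The last top-camera search missed the bowl, but the scene camera found it where it was before.

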